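Tighten and test the terminal blocks

ROBOT

A 6-joint arm with a two-finger parallel gripper is mounted at the origin on the work surface. World frame = base frame: x ahead of the robot, y to its left, z up, the work surface at z = 0. Lengths are in m, angles in rad, forces in N, time in s.
With the tool pointing down it reaches from about 0.3 to 0.75 m from the base axis. Payload 8.5 kg.
Tool frame: the origin (TCP) lies at the very end of the fingers, on their centre line; the grasp point (between the pads) lies 19 mm behind it; z points along the fingers, y is the line along which they close (so a half turn about z gives the same grasp; the last joint's range is limited). The gripper opens to 85 mm and grips with 20 to 120 N. Pads are 22 mm wide; open, the fingers measure 114 mm over their backs; the gripper's body (76 mm by 85 mm) begins 54 mm behind the grasp point. The pads swing forward as they close: fully open they stand 13 mm farther back than shut.
Start: joints at [-0.215, 0.381, 1.297, -0, 1.464, -0.215], TCP at [0.55, 0, 0.231] pointing down, gripper open.
Joint ranges: [-3.11, 3.11], [-0.89, 2.33], [0.22, 2.48], [-1.42, 4.56], [0.17, 2.85], [-2.88, 2.88]. Speed limits (rad/s): [2.39, 2.39, 3.14, 3.14, 3.14, 3.14].

INTERFACE

Orientations are given as a unit quaternion [x, y, z, w].
In Python, from bench import manip, grab_frame, camera_params gives the robot as it stands. The module is installed in compiled form; this text tells all that it offers.
- The arm moves only by the tool move_arm, never from a script. Its argument "steps" is a list of rows, each a list of 7 numbers: the shift along the tool's x, y, z normalised to -1 to 1, where 1 is 0.1 m, then the turn, a rotation vector about the tool's x, y, z normalised to -1 to 1, where 1 is 180 degrees, then the opening, from 0 (shut) to 1 (fully open). In form: [[tx, ty, tz, ax, ay, az, claw], ...]. A call has 1 to 20 rows; each row shifts and turns the commanded pose from where the row before left it, along the tool's axes as they then stand; what a row does not reach is not made up. A row lasts 1/8 s, in which the tool goes at most 62.5 mm and 10.7 degrees, less where a joint would pass 70% of its speed; a pose out of reach is approached as far as the arm can. A call with a number of a shift or a turn outside -1 to 1 is refused whole. A call with a gripper value outside its range is refused whole. The fingers move at their own pace and stop on an object; the grip force is fixed at half the most. Time passes only in rows, so rows that do not move let the fingers close. It gives the time, the measured TCP pose, the force, the opening and the grip force at its end, in the units of the state.
- manip.get_state(): the state, without advancing time (a new reading comes with each control period).
- grab_frame(name): name is "scene" or "side" or "wrist"; returns (picture, depth): 384x512x3 uint8, blue, green, red; 384x512 float32, m along the optical axis (not along the pixel's ray), 0 where there is no reading.
- camera_params(name): a dict with "vertical_fov" (degrees; the focal length in pixels is half the picture's height over the tangent of half this angle, whatever the lens; pixels are square), "cx", "cy" (the principal point, pixels), "R" (3x3) and "t" (3): a world point X has camera coordinates R X + t. Camera axes: x right, y down, z forward; pixel columns grow to the right and rows downward; lengths in m; the calibration is good to about 2 mm. A picture is of the moment at which its call begins: read the wrist's pose just before it. camera_params takes no time and is no camera call; for the wrist camera it gives the pose at the moment of the call.
- manip.close_job(): hands the job in; it is judged then, once.
The state is a dict: "clock": time; "qpos": joint angles; "qd": joint speeds; "effort": joint torques, N m; "eef_pos": TCP position; "orientation": TCP orientation; "ft_force": force on the tool from outside, world axes, zero at the start; "torque": the same for the moment, N m; "width": finger opening in m; "gripper_force": force on a finger pad.
Only numpy, scipy, OpenCV 4.12 (cv2) and the standard library are available. Lean on these libraries where they do the work, as an engineer would, in place of code of your own. Each camera call takes 0.05 s, during which the arm holds its last target. There are 200 camera calls.

TASK

On every coloured terminal block on the lab bench, seat the flat driver's blade in the slot of the brass screw and turn it clockwise until it stops, with the slot in line with the white marks; then stand the driver back in the tool stand. After that take the tester pen and press each block's spring test pin well down with the pen's tip for a moment, in the order red, yellow, green, blue (passing over any colour that is not there), and stand the pen back in the tool stand too. Turn the screws with the driver only, and leave the other things on the bench where they are.

Things in the scene. Friction and masses are not known exactly. Their poses are not given: they have to be found in the camera images.
- slot_red (a point): middle of the floor of the slot in the red terminal block's brass screw, 40 mm over the bench; x runs along the slot and turns with the screw (either way round is the same), z up. Round head 24 mm across, its top 46 mm over the bench; slot 4.8 mm wide, 6 mm deep, open at both ends, upper edges chamfered 1.2 mm. The block may be absent
- screw_red (a joint): turn of the red block's screw, rad, growing clockwise seen from above: starts between 0.2 and 0.6, hard stop at 1.571 = fully tight, where the slot lies across the block in line with the two white marks on its top, square to the line from screw to test pin. Stays where it is left (about 0.03 Nm to turn)
- pin_top_red (a point): middle of the flat top of the red block's spring test pin, steel, 10 mm across, 46 mm from the screw's axis, 42 mm over the bench when up; goes down 5 mm at most (1 N to start, 3.5 N fully down), springs back. The block is a loose 0.8 kg plastic box 84 x 56 x 34 mm tall that slides if pushed
- slot_yellow (a point): middle of the floor of the slot in the yellow terminal block's brass screw, 40 mm over the bench; x runs along the slot and turns with the screw (either way round is the same), z up. Round head 24 mm across, its top 46 mm over the bench; slot 4.8 mm wide, 6 mm deep, open at both ends, upper edges chamfered 1.2 mm. The block may be absent
- screw_yellow (a joint): turn of the yellow block's screw, rad, growing clockwise seen from above: starts between 0.2 and 0.6, hard stop at 1.571 = fully tight, where the slot lies across the block in line with the two white marks on its top, square to the line from screw to test pin. Stays where it is left (about 0.03 Nm to turn)
- pin_top_yellow (a point): middle of the flat top of the yellow block's spring test pin, steel, 10 mm across, 46 mm from the screw's axis, 42 mm over the bench when up; goes down 5 mm at most (1 N to start, 3.5 N fully down), springs back. The block is a loose 0.8 kg plastic box 84 x 56 x 34 mm tall that slides if pushed
- slot_green (a point): middle of the floor of the slot in the green terminal block's brass screw, 40 mm over the bench; x runs along the slot and turns with the screw (either way round is the same), z up. Round head 24 mm across, its top 46 mm over the bench; slot 4.8 mm wide, 6 mm deep, open at both ends, upper edges chamfered 1.2 mm. The block may be absent
- screw_green (a joint): turn of the green block's screw, rad, growing clockwise seen from above: starts between 0.2 and 0.6, hard stop at 1.571 = fully tight, where the slot lies across the block in line with the two white marks on its top, square to the line from screw to test pin. Stays where it is left (about 0.03 Nm to turn)
- pin_top_green (a point): middle of the flat top of the green block's spring test pin, steel, 10 mm across, 46 mm from the screw's axis, 42 mm over the bench when up; goes down 5 mm at most (1 N to start, 3.5 N fully down), springs back. The block is a loose 0.8 kg plastic box 84 x 56 x 34 mm tall that slides if pushed
- slot_blue (a point): middle of the floor of the slot in the blue terminal block's brass screw, 40 mm over the bench; x runs along the slot and turns with the screw (either way round is the same), z up. Round head 24 mm across, its top 46 mm over the bench; slot 4.8 mm wide, 6 mm deep, open at both ends, upper edges chamfered 1.2 mm. The block may be absent
- screw_blue (a joint): turn of the blue block's screw, rad, growing clockwise seen from above: starts between 0.2 and 0.6, hard stop at 1.571 = fully tight, where the slot lies across the block in line with the two white marks on its top, square to the line from screw to test pin. Stays where it is left (about 0.03 Nm to turn)
- pin_top_blue (a point): middle of the flat top of the blue block's spring test pin, steel, 10 mm across, 46 mm from the screw's axis, 42 mm over the bench when up; goes down 5 mm at most (1 N to start, 3.5 N fully down), springs back. The block is a loose 0.8 kg plastic box 84 x 56 x 34 mm tall that slides if pushed
- driver_grip (a point): middle of the handle of the flat driver (90 g), standing tip down in the stand, here 106 mm over the bench. Orange square handle 24 x 24 mm, 56 mm long, sides square to its x and y; z up; white line on its top along the blade's width. A 30 x 30 x 6 mm black flange (underside 34 mm below this point) carries it on the stand; below it a 7 mm shaft and the blade
- driver_tip (a point): middle of the end of the driver's blade, 96 mm below the middle of its handle; blade 12 mm wide along x, 3 mm thick along y, 16 mm long; z up towards the handle. It has 0.9 mm to spare on either face in a screw slot
- pen_grip (a point): middle of the handle of the tester pen (60 g), standing tip down in the stand's other hole, here 106 mm over the bench. Round blue handle 22 mm across, 56 mm long, red cap; z up. A 30 mm round flange 6 mm thick (underside 34 mm below this point) carries it on the stand; below it a 9 mm shaft and a thin tip
- pen_tip (a point): end of the pen's steel tip, 4 mm thick and rounded, 96 mm below the middle of its handle
- stand_hole0 (a point): middle of the mouth of one hole of the tool stand, a fixed light wooden block 190 x 70 mm and 72 mm tall with two holes 120 mm apart along it; x along its length, z up. Square hole 18 x 18 mm with 2 mm chamfers, right through. Driver and pen may start in either hole
- stand_hole1 (a point): the same for the stand's other hole, 120 mm further along x
- weight: bystander: knobbed brass weight 34 mm across, 47 mm tall, origin under its centre
- weight2: bystander: small brass weight 24 mm across, 34 mm tall, origin under its centre
- magnet: bystander: red and blue bar magnet 70 x 14 x 12 mm lying flat, origin under its centre
- eraser: bystander: white eraser 50 x 22 x 14 mm, origin under its centre
- bobbin: bystander: copper coil bobbin 48 mm across, 38 mm tall, origin under its centre
Not all that is in view belongs to the job. Leave any orange or pink look-alike of the part that bears slot_yellow alone.

How it is judged:
On the way, in this order (a step that is already met when the one before it is completed fails the run):
1. the screw of every block on the bench is tight (within 10 degrees of its stop) (value of joint each of screw_red, screw_yellow, screw_green, screw_blue above 1.4 rad), for 0.2 s.
2. the driver is back in the stand, upright and fully down ((horizontal distance between driver_tip and stand_hole0 below 0.012 m or horizontal distance between driver_tip and stand_hole1 below 0.012 m) and height (world z) of driver_tip below 0.018 m and angle between driver_tip's own z axis and vertical below 0.12 rad), for 0.2 s.
3. the pen's tip holds the red block's test pin down by 2 mm or more (z of pin_top_red in the frame of slot_red below 0 m and distance between pen_tip and pin_top_red below 0.007 m), for 0.2 s.
4. the pen's tip holds the yellow block's test pin down by 2 mm or more (z of pin_top_yellow in the frame of slot_yellow below 0 m and distance between pen_tip and pin_top_yellow below 0.007 m), for 0.2 s.
5. the pen's tip holds the green block's test pin down by 2 mm or more (z of pin_top_green in the frame of slot_green below 0 m and distance between pen_tip and pin_top_green below 0.007 m), for 0.2 s.
6. the pen's tip holds the blue block's test pin down by 2 mm or more (z of pin_top_blue in the frame of slot_blue below 0 m and distance between pen_tip and pin_top_blue below 0.007 m), for 0.2 s.
At the end, for the whole second after the job is handed in: Every screw present is within 10 degrees of its stop (joint above 1.40), every block stands upright, and driver and pen stand upright (within 7 degrees) and fully down (tip under 18 mm over the bench), each in a hole of the stand (all of step 1 and all of step 2 and (horizontal distance between pen_tip and stand_hole0 below 0.012 m or horizontal distance between pen_tip and stand_hole1 below 0.012 m) and height (world z) of pen_tip below 0.018 m and angle between pen_tip's own z axis and vertical below 0.12 rad and angle between each of slot_red, slot_yellow, slot_green, slot_blue's own z axis and vertical below 0.1 rad); the robot touches nothing.
It fails at once if a screw is turned by anything other than the blade seated in its slot ((velocity of joint screw_red above 0.15 rad/s and distance between driver_tip and slot_red above 0.012 m) or (velocity of joint screw_yellow above 0.15 rad/s and distance between driver_tip and slot_yellow above 0.012 m) or (velocity of joint screw_green above 0.15 rad/s and distance between driver_tip and slot_green above 0.012 m) or (velocity of joint screw_blue above 0.15 rad/s and distance between driver_tip and slot_blue above 0.012 m)).
It fails at once if one of the other things on the bench is knocked about (moved 6 cm) (distance of any of weight, weight2, magnet, eraser, bobbin from where it was at the start of the episode above 0.06 m).
Of block_red, block_yellow, block_green, block_blue only 2 to 4 are there at a start; the rules pass over those that are not, and their reading is None.
At some moment in a run one of block_red, block_yellow, block_green, block_blue may be knocked a few centimetres aside while the robot is not near it.
It also fails if it takes over 210 s, if anything falls off the work surface, if the arm or the gripper's body presses on something with over 40 N, if the wrist force passes 120 N, or if a joint passes its speed limit or range.

## Working session

There is one attempt and no reset: what is moved stays moved. The work goes in short steps, Python scripts to look and compute and a tool call to move; the robot and the scene stay as the last step left them, time stands still between calls to the robot, and variables do not carry over. Pictures are saved under pics/ and viewed, at most 14 in all, crops included, and the job is handed in when it is done.

Besides the shell and the picture viewer there is one more tool, called after "Emit:" by a JSON object that holds its "fn" and its "kwargs", one argument or row to a line. move_arm: Moves the arm, as the interface text tells. Scaled input: -1 to 1 covers 0.1 m each way for a shift and 180 degrees each way for a turn. Its arguments: {"type":"object","properties":{"steps":{"type":"array","items":{"type":"array","items":{"type":"number","minimum":-1,"maximum":1}}}},"required":["steps"]}

```bash
mkdir -p pics; cat > h.py <<'E'
import numpy as np, cv2, json
from bench import manip, grab_frame, camera_params
from scipy.spatial.transform import Rotation as Rn
def snap(name,fn=None):
    p=camera_params(name); im,d=grab_frame(name)
    np.savez('last_%s.npz'%name,im=im,d=d,R=np.array(p['R']),t=np.array(p['t']),f=192/np.tan(np.radians(p['vertical_fov'])/2),cx=p['cx'],cy=p['cy'])
    if fn: cv2.imwrite('pics/'+fn,im)
    return np.load('last_%s.npz'%name)
def load(name): return np.load('last_%s.npz'%name)
def atz(L,u,v,z):
    r=L['R'].T@np.array([(u-L['cx'])/L['f'],(v-L['cy'])/L['f'],1]); c=-L['R'].T@L['t']
    return c+r*(z-c[2])/r[2]
def proj(L,X):
    c=L['R']@np.array(X)+L['t']; return c[:2]/c[2]*L['f']+[L['cx'],L['cy']]
def cloud(L):
    d=L['d']; v,u=np.mgrid[:384,:512]
    c=np.stack([(u-L['cx'])/L['f']*d,(v-L['cy'])/L['f']*d,d],-1)
    return (c-L['t'])@L['R']
E
python3 - <<'E'
from h import *
s=manip.get_state();print(s)
for n in ['scene','side','wrist']:
    L=snap(n,n+'0.png'); print(n,-L['R'].T@L['t'],L['R'].tolist(),L['f'],L['cx'],L['cy'])
a=cv2.resize(cv2.imread('pics/scene0.png'),(800,600));cv2.imwrite('pics/scene0b.png',a)
E
```

```text
{'clock': 0.0, 'qpos': array([-2.15287186e-01,  3.81175245e-01,  1.29830347e+00,  6.08834249e-06,
        1.46360983e+00, -2.15287483e-01]), 'qd': array([-7.74540971e-05, -5.05112480e-04,  2.23487224e-03, -1.74045610e-04,
        8.58235996e-04, -3.32787335e-04]), 'effort': array([-1.00240642e-03, -4.48466885e+01, -2.31285810e+01, -2.87182611e-04,
        4.73836102e-03,  1.77242771e-05]), 'eef_pos': array([5.49685703e-01, 7.50371017e-05, 2.30708527e-01]), 'orientation': array([ 7.07106710e-01,  7.07106457e-01, -4.01138981e-04, -6.31287305e-04]), 'ft_force': array([-0.94185607, -0.69146471, -0.67585417]), 'torque': array([-0.06929126,  0.01608758,  0.00511159]), 'gripper_force': 0.0, 'width': 0.08556240896769618}
scene [1.31411901 0.12599796 0.89346056] [[-0.22105900256870423, 0.9752604065033498, -0.00023851677118425253], [0.6891138995339467, 0.15602606472991806, -0.707656626192402], [-0.6901122740920113, -0.1565982331695218, -0.7065564680305012]] 483.5851823060288 256.76014925040863 185.70344506944394
side [0.47783005 0.64563082 0.62059699] [[-0.9982331827717639, -0.05510156596400444, 0.022233538667267284], [-0.05104140986123854, 0.6036462512772992, -0.7956167279527503], [0.0304185353482291, -0.7953458497705123, -0.605392180293147]] 351.2093353920211 249.7026094956955 196.20007708963772
wrist [0.54969194 0.0862176  0.37330682] [[0.9999977540133794, 0.0003863028930294066, -0.002083923768833794], [0.0010499060644255168, -0.9444194383287309, 0.3287412693960147], [-0.001841104411856062, -0.3287427189717243, -0.9444177227570569]] 273.1637743570624 251.17916023734318 192.3630782650767
```

View pics/scene0b.png

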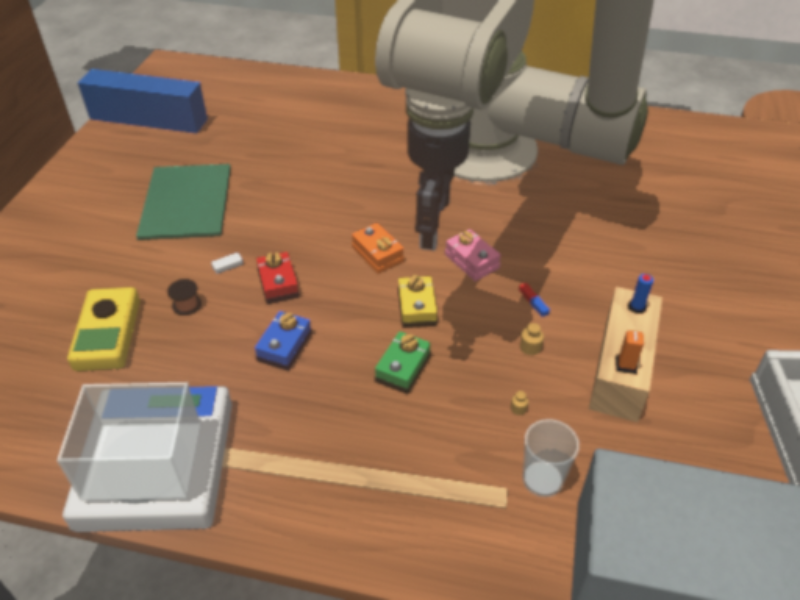

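View pics/wrist0.png

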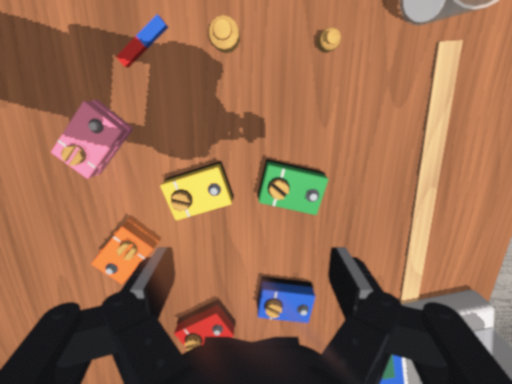

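```bash
python3 - <<'E'
from h import *
L=load('scene');k=512/800
for n,u,v,z in [('driver top',634,340,.134),('pen top',645,279,.134),('red',273,258,.046),('redpin',279,280,.042),('yel',417,284,.046),('grn',409,343,.046),('blu',289,321,.046),('org',383,244,.046),('pink',466,238,.046)]:
    print(n,atz(L,u*k,v*k,z)[:2].round(3))
P=cloud(L);print('cloud driver',P[int(340*k),int(634*k)],'bench',P[int(200*k),int(330*k)])
L=load('wrist')
for n,u,v,z in [('yel',181,201,.046),('yp',214,190,.042),('grn',279,188,.046),('gp',312,196,.042),('blu',274,309,.046),('bp',303,312,.042),('red',192,340,.046)]:
    print(n,atz(L,u,v,z)[:2].round(4))
a=cv2.imread('pics/scene0.png')[160:280,360:440];cv2.imwrite('pics/st.png',cv2.resize(a,None,fx=5,fy=5,interpolation=cv2.INTER_CUBIC))
E
```

```text
driver top [0.596 0.281]
pen top [0.472 0.296]
red [ 0.46  -0.286]
redpin [ 0.503 -0.261]
yel [ 0.467 -0.04 ]
grn [ 0.592 -0.026]
blu [ 0.589 -0.214]
org [ 0.385 -0.116]
pink [0.339 0.018]
cloud driver [0.59317703 0.28009506 0.13294895] bench [ 0.23165354 -0.25935322 -0.00269948]
yel [ 0.459  -0.0396]
yp [ 0.5014 -0.026 ]
grn [ 0.5841 -0.0218]
gp [ 0.6275 -0.034 ]
blu [ 0.5831 -0.2117]
bp [ 0.6276 -0.2209]
red [ 0.4566 -0.2723]
```

View pics/st.png

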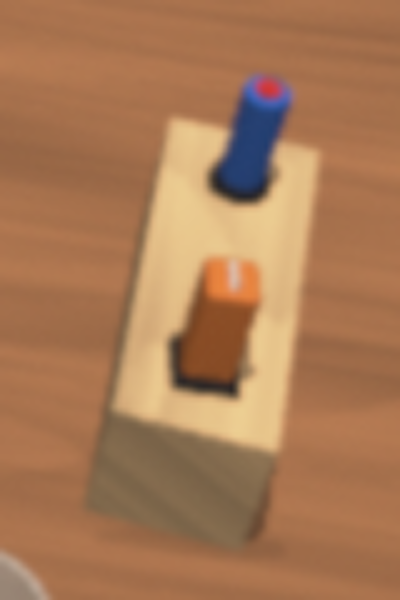

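Emit:
{"fn": "move_arm", "kwargs": {
  "steps": [
    [0.4, 0.06, -0.03, 0, 0, 0, 1],
    [0.4, 0.06, -0.03, 0, 0, 0, 1],
    [0.4, 0.06, -0.03, 0, 0, 0, 1],
    [0.4, 0.06, -0.03, 0, 0, 0, 1],
    [0.4, 0.06, -0.03, 0, 0, 0, 1],
    [0.4, 0.06, -0.03, 0, 0, 0, 1],
    [0.4, 0.06, -0.03, 0, 0, 0, 1],
    [0, 0, 0, 0, 0, 0, 1],
    [0, 0, 0, 0, 0, 0, 1]
  ]
}}

```text
clock: 1.27
eef_pos: [0.5919, 0.2796, 0.2519]
orientation: [0.707, 0.707, -0.0, -0.0]
ft_force: [-0.2, -0.1, 0.2]
width: 0.0856
gripper_force: 0.0
```

```bash
python3 - <<'E'
from h import *
s=manip.get_state();print(s['clock'],s['eef_pos'],s['orientation'],s['qpos'])
L=snap('wrist');cv2.imwrite('pics/w1.png',cv2.resize(L['im'],(800,600),interpolation=cv2.INTER_CUBIC))
P=cloud(L)
m=(P[...,2]>.12)&(P[...,2]<.15)&(L['d']>0)
n,lab,st,c=cv2.connectedComponentsWithStats(m.astype(np.uint8))
for i in range(1,n):
    if st[i,4]>60: print(st[i],c[i],np.median(P[lab==i],0),cv2.minAreaRect((P[lab==i][:,:2]*1000).astype(np.float32)))
m=(P[...,2]>.062)&(P[...,2]<.076)&(L['d']>0)
print('stand',cv2.minAreaRect((P[m][:,:2]*1000).astype(np.float32)),np.median(P[m],0))
E
```

```text
1.275 [0.59186743 0.27963297 0.25189516] [ 7.07106226e-01  7.07107176e-01 -4.67914010e-04 -8.98016781e-05] [ 2.61021106e-01  5.62413518e-01  9.29610314e-01 -3.14070358e-04
  1.65046883e+00  2.60994906e-01]
[  414     0    98   220 16427] [472.77342181 120.74134048] [0.79770823 0.34012848 0.12959561] ((818.0443115234375, 343.24493408203125), (102.61861419677734, 202.14527893066406), 0.3670059144496918)
[115 155  27  23 478] [127.87029289 165.80125523] [0.47073575 0.30221935 0.13352858] ((468.0799560546875, 300.6564025878906), (21.179019927978516, 20.874361038208008), 69.43115234375)
[234 167  25  26 576] [245.734375   179.20486111] [0.58614643 0.28888609 0.13341322] ((585.9122924804688, 286.48345947265625), (23.841796875, 24.102779388427734), 3.6066646575927734)
stand ((600.9102783203125, 306.70654296875), (346.1708679199219, 295.5246887207031), 2.0025436878204346) [0.54047258 0.3005423  0.07193588]
```

View pics/w1.png

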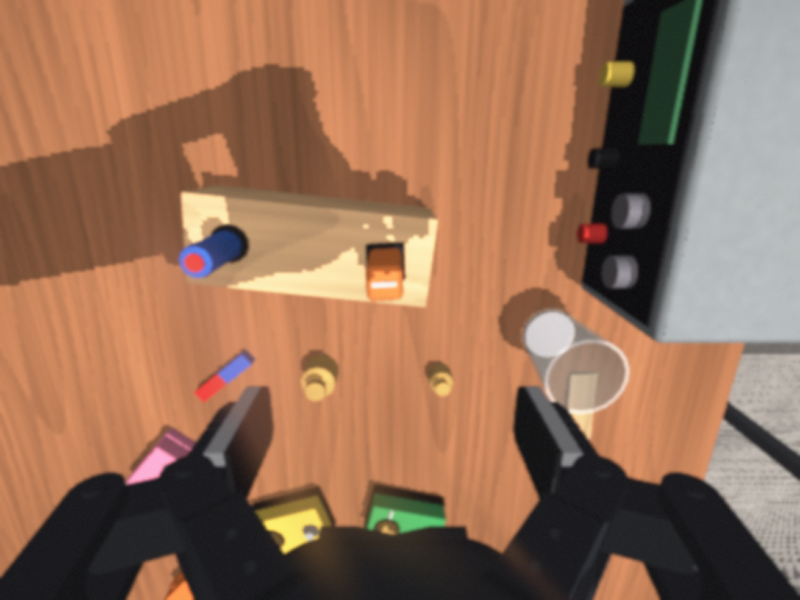

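Emit:
{"fn": "move_arm", "kwargs": {
  "steps": [
    [0.035, -0.03, 0.3, 0, 0, 0, 1],
    [0.035, -0.03, 0.3, 0, 0, 0, 1],
    [0, 0, 0.25, 0, 0, 0, 1],
    [0, 0, 0, 0, 0, 0, 1],
    [0, 0, 0, 0, 0, 0, 1]
  ]
}}

```text
clock: 1.95
eef_pos: [0.5866, 0.2865, 0.1687]
orientation: [0.707, 0.707, 0.001, 0.001]
ft_force: [0.8, 0.2, -0.1]
width: 0.0857
gripper_force: 0.0
```

```bash
python3 - <<'E'
from h import *
s=manip.get_state();print(s['clock'],s['eef_pos'],s['orientation'])
L=snap('wrist');P=cloud(L)
m=(P[...,2]>.128)&(P[...,2]<.14)&(L['d']>0)
n,lab,st,c=cv2.connectedComponentsWithStats(m.astype(np.uint8))
for i in range(1,n):
    if st[i,4]>60:
        Q=np.array([atz(L,u,v,.134)[:2] for v,u in np.argwhere(lab==i)])
        print(st[i],c[i],Q.mean(0),cv2.minAreaRect((Q*1000).astype(np.float32)))
u,v=map(int,c[np.argmin(abs(c[:,0]-250)+abs(c[:,1]-190))]) if n>1 else (250,190)
a=L['im'][60:330,100:400];cv2.imwrite('pics/w2.png',cv2.resize(a,None,fx=2.2,fy=2.2,interpolation=cv2.INTER_CUBIC))
E
```

```text
1.95 [0.58658793 0.28652842 0.16872733] [7.07405193e-01 7.06807576e-01 8.29879856e-04 5.04089913e-04]
[ 67 190  35  30 780] [ 84.06794872 204.43974359] [0.46978291 0.30211965] ((469.9013977050781, 302.1317138671875), (23.642175674438477, 20.81861686706543), 35.09698486328125)
[487 197  25  74 930] [503.1483871  244.95053763] [0.77211029 0.26944305] ((767.0507202148438, 275.1751708984375), (17.400676727294922, 62.19226837158203), 17.34358024597168)
[234 206  34  33 988] [250.63866397 221.93218623] [0.58592894 0.28856291] ((585.9528198242188, 288.47601318359375), (23.43984603881836, 24.79206085205078), 2.8088886737823486)
```

View pics/w2.png

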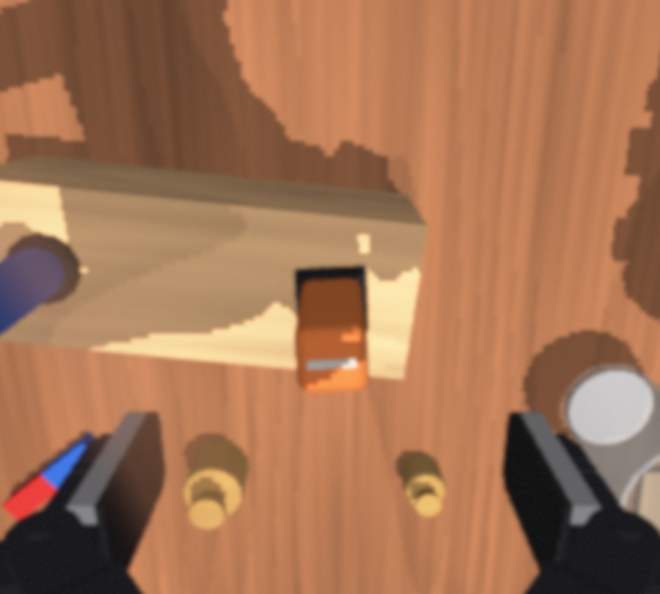

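Emit:
{"fn": "move_arm", "kwargs": {
  "steps": [
    [0.02, -0.007, 0, 0, 0, -0.0156, 1],
    [0, 0, 0.3, 0, 0, 0, 1],
    [0, 0, 0.3, 0, 0, 0, 1],
    [0, 0, 0.2, 0, 0, 0, 1],
    [0, 0, 0, 0, 0, 0, 0.5],
    [0, 0, 0, 0, 0, 0, 0.3],
    [0, 0, 0, 0, 0, 0, 0],
    [0, 0, 0, 0, 0, 0, 0],
    [0, 0, 0, 0, 0, 0, 0],
    [0, 0, 0, 0, 0, 0, 0],
    [0, 0, 0, 0, 0, 0, 0]
  ]
}}

```text
clock: 3.38
eef_pos: [0.5858, 0.2891, 0.0886]
orientation: [0.69, 0.724, 0.001, 0.001]
ft_force: [-0.8, -0.3, 6.1]
width: 0.0233
gripper_force: 59.2
```

```bash
python3 - <<'E'
from h import *
s=manip.get_state();print(s)
L=load('wrist');P=cloud(L)
E
```

```text
{'clock': 3.375, 'qpos': array([ 2.77648143e-01,  6.78983926e-01,  1.19152662e+00, -3.70165136e-05,
        1.26896293e+00,  2.28633949e-01]), 'qd': array([ 1.58918748e-03,  3.64340795e-04,  9.98884175e-06, -2.20738347e-03,
        6.77096836e-04,  1.16705345e-04]), 'effort': array([ 5.97843959e-03, -5.37792242e+01, -1.94030625e+01,  2.66113412e-02,
       -2.43829452e-01, -2.60553948e-03]), 'eef_pos': array([0.58578375, 0.28912372, 0.08859676]), 'orientation': array([6.89562690e-01, 7.24225223e-01, 9.04034579e-04, 5.52949289e-04]), 'ft_force': array([-0.79874136, -0.30945479,  6.06397793]), 'torque': array([-0.06237825,  0.17180684,  0.00412542]), 'gripper_force': 59.18140769004822, 'width': 0.023349512963415236}
```

Emit:
{"fn": "move_arm", "kwargs": {
  "steps": [
    [0, 0, -0.3, 0, 0, 0, 0],
    [0, 0, -0.5, 0, 0, 0, 0],
    [0, 0, -0.5, 0, 0, 0, 0],
    [0, 0, -0.2, 0, 0, 0, 0],
    [-0.4, -0.02, 0, 0, 0, 0, 0],
    [-0.45, -0.025, 0, 0, 0, 0, 0],
    [-0.45, -0.025, 0, 0, 0, 0, 0],
    [-0.45, -0.025, 0, 0, 0, 0, 0],
    [-0.45, -0.025, 0, 0, 0, 0, 0],
    [-0.45, -0.025, 0, 0, 0, 0, 0],
    [-0.45, -0.025, 0, 0, 0, 0, 0],
    [0, 0, 0, 0, 0, 0, 0],
    [0, 0, 0, 0, 0, 0, 0]
  ]
}}

```text
clock: 5.0
eef_pos: [0.5834, -0.021, 0.2373]
orientation: [0.69, 0.724, 0.0, -0.0]
ft_force: [0.1, -0.3, -0.4]
width: 0.0232
gripper_force: 59.0
```

```bash
python3 - <<'E'
from h import *
s=manip.get_state();print(s['clock'],s['eef_pos'],s['orientation'],s['width'])
L=snap('wrist');cv2.imwrite('pics/w3.png',cv2.resize(L['im'],(800,600),interpolation=cv2.INTER_CUBIC))
print(proj(L,s['eef_pos']),proj(L,s['eef_pos']-[0,0,.0786]))
E
```

```text
5.0 [ 0.58337543 -0.02095797  0.23731068] [ 6.89584347e-01  7.24205341e-01  7.07416264e-05 -2.17602203e-04] 0.023167863090479524
[251.58693701 250.28973802] [251.55019696 202.41360727]
```

View pics/w3.png

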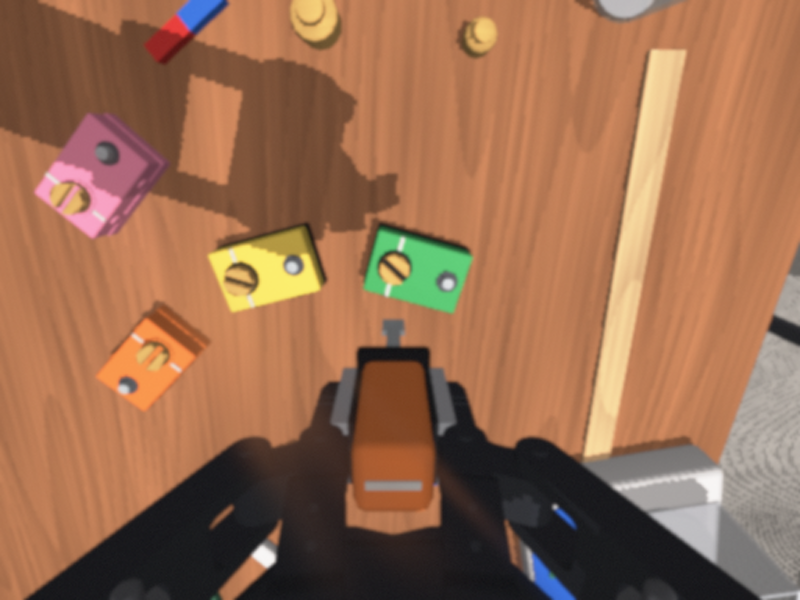

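```bash
cat >> h.py <<'E'
def rel(L,s,scr,pin,slot,k=1.0,tip=None,off=(0,0)):
    """pixel positions (divided by k) -> world, and the tool-frame shift that puts the tip on the screw"""
    S=atz(L,scr[0]*k+off[0],scr[1]*k+off[1],.046); T=s['eef_pos']; 
    a,b=[atz(L,p[0]*k+off[0],p[1]*k+off[1],.046)[:2] for p in slot]; an=np.degrees(np.arctan2(*(b-a)[::-1]))
    if pin: Pn=atz(L,pin[0]*k+off[0],pin[1]*k+off[1],.042); dp=Pn[:2]-S[:2]; print('screw-pin',np.linalg.norm(dp),'dir',np.degrees(np.arctan2(dp[1],dp[0])))
    Rt=Rn.from_quat(s['orientation']).as_matrix(); yt=np.degrees(np.arctan2(Rt[1,1],Rt[0,1]))
    print('screw',S[:2].round(4),'slot ang',round(an,1),'tool y ang',round(yt,1))
    if tip is not None:
        tz=T[2]-.0786; W=atz(L,tip[0]*k+off[0],tip[1]*k+off[1],tz); print('tip seen minus nominal',(W-T)[:2].round(4))
    sh=np.r_[S[:2]-T[:2],0]@Rt; print('shift TCP->screw, tool axes m',sh.round(4))
E
python3 - <<'E'
from h import *
s=manip.get_state();L=load('wrist');k=1/1.5625
print('GREEN');rel(L,s,(394.5,268),(447,282),[(384,258),(406,279)],k,(393,320))
print('YEL');rel(L,s,(240,280),(293,265),[(228,278),(254,283)],k)
E
```

```text
GREEN
screw-pin 0.04526771189052598 dir -13.814466002227642
screw [ 0.5847 -0.023 ] slot ang -41.7 tool y ang 2.9
tip seen minus nominal [ 0.     -0.0027]
shift TCP->screw, tool axes m [-0.0026  0.0011 -0.    ]
YEL
screw-pin 0.04471421752964495 dir 17.811034783585836
screw [ 0.4595 -0.0394] slot ang -8.7 tool y ang 2.9
shift TCP->screw, tool axes m [-0.0127 -0.1247  0.    ]
```

Emit:
{"fn": "move_arm", "kwargs": {
  "steps": [
    [-0.013, 0.011, 0, 0, 0, 0.05, 0],
    [0, 0, 0.15, 0, 0, 0.05, 0],
    [0, 0, 0.2, 0, 0, 0.05, 0],
    [0, 0, 0.2, 0, 0, 0.05, 0],
    [0, 0, 0.2, 0, 0, 0.048, 0],
    [0, 0, 0, 0, 0, 0, 0],
    [0, 0, 0, 0, 0, 0, 0]
  ]
}}

```text
clock: 5.92
eef_pos: [0.5851, -0.0221, 0.1633]
orientation: [0.912, 0.41, 0.001, 0.0]
ft_force: [0.8, 0.0, 0.5]
width: 0.0233
gripper_force: 58.9
```

```bash
cat >> h.py <<'E'
def close(fn,view=True):
    s=manip.get_state(); L=snap('wrist'); tip=s['eef_pos']-[0,0,.0786]
    u,v=proj(L,[tip[0],tip[1],.046]).round().astype(int); 
    x0,y0=max(u-50,0),max(v-40,0); a=L['im'][y0:y0+75,x0:x0+100]
    cv2.imwrite('pics/'+fn,cv2.resize(a,None,fx=8,fy=8,interpolation=cv2.INTER_CUBIC)); print('clock',s['clock'],'off',(x0,y0),s['eef_pos'].round(4),'nominal tip px',((proj(L,tip)-[x0,y0])*8).round())
E
python3 -c "
from h import *
close('w4.png')"
```

```text
clock 5.925 off (np.int64(202), np.int64(148)) [ 0.5851 -0.0221  0.1633] nominal tip px [403. 430.]
```

View pics/w4.png

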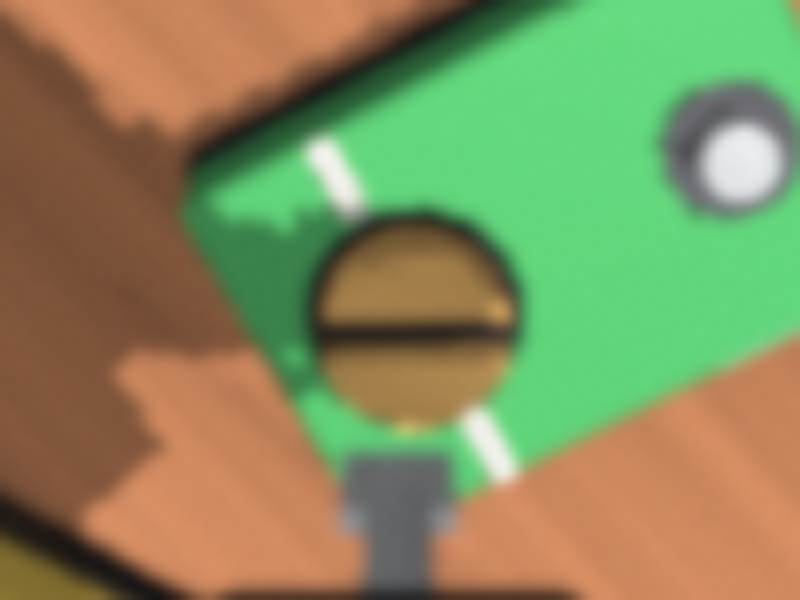

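```bash
python3 - <<'E'
from h import *
s=manip.get_state();L=load('wrist');P=cloud(L);off=(202,148)
for v in (450,462,470,480,495,510,525,540): print(v,[P[int(v/8)+148,int(u/8)+202].round(4).tolist() for u in (375,399,425)])
print('screw',P[148+300//8,202+420//8],'green',P[148+200//8,202+560//8], 'bench',P[148+100//8,202+60//8])
rel(L,s,(416,327),(733,155),[(325,333),(512,328)],1/8,(399,470),off)
E
```

```text
450 [[0.581, -0.021, 0.0853], [0.5828, -0.0229, 0.0845], [0.5856, -0.025, 0.0854]]
462 [[0.5812, -0.0208, 0.0882], [0.5828, -0.0229, 0.0869], [0.5852, -0.0253, 0.0865]]
470 [[0.5811, -0.021, 0.0899], [0.5828, -0.0229, 0.0894], [0.5852, -0.0253, 0.0889]]
480 [[0.5807, -0.0214, 0.093], [0.5829, -0.0228, 0.0942], [0.5858, -0.0246, 0.0955]]
495 [[0.5809, -0.0213, 0.0958], [0.5841, -0.0214, 0.1006], [0.5851, -0.0253, 0.0952]]
510 [[0.5813, -0.0209, 0.1013], [0.584, -0.0216, 0.1042], [0.5858, -0.0244, 0.1021]]
525 [[0.5814, -0.0209, 0.1056], [0.5839, -0.0217, 0.1079], [0.5858, -0.0243, 0.1064]]
540 [[0.5811, -0.0212, 0.1085], [0.5841, -0.0214, 0.1125], [0.5854, -0.0246, 0.1092]]
screw [ 0.58814918 -0.02138931  0.0448446 ] green [ 0.60833649 -0.02666414  0.03386931] bench [5.60586392e-01 2.40227304e-02 3.58223021e-04]
screw-pin 0.04456707096492641 dir -13.298598054911398
screw [ 0.5857 -0.0242] slot ang -40.0 tool y ang -41.7
tip seen minus nominal [-0.0034 -0.003 ]
shift TCP->screw, tool axes m [-0.001   0.0017  0.    ]
```

Emit:
{"fn": "move_arm", "kwargs": {
  "steps": [
    [0.025, 0.029, 0, 0, 0, -0.009, 0],
    [0, 0, 0.17, 0, 0, 0, 0],
    [0, 0, 0.17, 0, 0, 0, 0],
    [0, 0, 0, 0, 0, 0, 0],
    [0, 0, 0, 0, 0, 0, 0]
  ]
}}

```text
clock: 6.6
eef_pos: [0.589, -0.0229, 0.1293]
orientation: [0.907, 0.421, 0.001, 0.0]
ft_force: [0.5, 0.1, -1.0]
width: 0.0235
gripper_force: 58.9
```

```bash
python3 -c "
from h import *
close('w5.png')"
```

```text
clock 6.6 off (np.int64(202), np.int64(160)) [ 0.589  -0.0229  0.1293] nominal tip px [402. 334.]
```

View pics/w5.png

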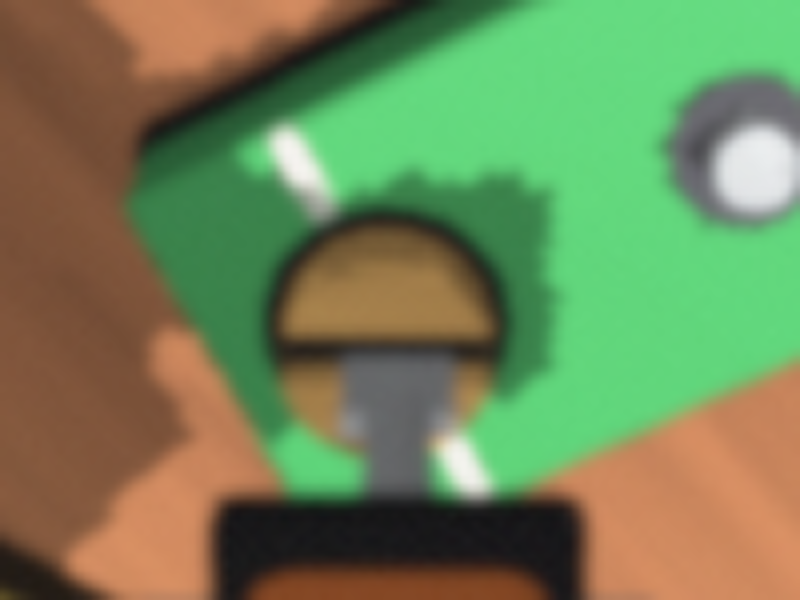

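```bash
cat >> h.py <<'E'
def fine(off,scr,tipedge,slot):
    s=manip.get_state();L=load('wrist');Rt=Rn.from_quat(s['orientation']).as_matrix()
    f=lambda p,z: atz(L,p[0]/8+off[0],p[1]/8+off[1],z)
    T=f(tipedge,s['eef_pos'][2]-.0786)-Rt[:,0]*.0015; S=f(scr,.046)
    d=(f(slot[1],.046)-f(slot[0],.046))@Rt
    print('tip',T.round(4),'screw',S.round(4),'shift tool',((S-T)@Rt).round(4),'turn about tool z deg',np.degrees(np.arctan2(-d[0],d[1])).round(2))
E
python3 -c "
from h import *
fine((202,160),(388,342),(399,352),[(285,351),(500,348)])
fine((202,160),(388,347),(399,352),[(285,351),(500,348)])"
```

```text
tip [ 0.5864 -0.0253  0.0507] screw [ 0.586  -0.0239  0.046 ] shift tool [ 0.0008 -0.0012  0.0047] turn about tool z deg -0.87
tip [ 0.5864 -0.0253  0.0507] screw [ 0.5857 -0.0244  0.046 ] shift tool [ 0.0002 -0.0012  0.0047] turn about tool z deg -0.87
```

Emit:
{"fn": "move_arm", "kwargs": {
  "steps": [
    [0.005, -0.012, 0, 0, 0, -0.003, 0],
    [0, 0, 0.025, 0, 0, 0, 0],
    [0, 0, 0.02, 0, 0, 0, 0],
    [0, 0, 0.02, 0, 0, 0, 0],
    [0, 0, 0, 0, 0, 0, 0]
  ]
}}

```text
clock: 7.28
eef_pos: [0.5876, -0.0218, 0.1215]
orientation: [0.905, 0.425, -0.0, -0.0]
ft_force: [-1.1, -1.0, -1.2]
width: 0.0231
gripper_force: 59.0
```

Emit:
{"fn": "move_arm", "kwargs": {
  "steps": [
    [0, 0, 0.02, 0, 0, 0, 0],
    [0, 0, 0, 0, 0, 0.04, 0],
    [0, 0, 0, 0, 0, 0.04, 0],
    [0, 0, 0, 0, 0, 0.04, 0],
    [0, 0, 0, 0, 0, 0.04, 0],
    [0, 0, 0, 0, 0, 0, 0]
  ]
}}

```text
clock: 8.02
eef_pos: [0.5881, -0.0219, 0.1197]
orientation: [0.982, 0.187, 0.0, 0.0]
ft_force: [0.2, -3.0, -1.8]
width: 0.0236
gripper_force: 58.8
```

```bash
python3 -c "
from h import *
print(manip.get_state()['torque']);close('w6.png')"
```

```text
[-0.54890608 -0.05798292  0.02009888]
clock 8.025 off (np.int64(203), np.int64(163)) [ 0.5881 -0.0219  0.1197] nominal tip px [397. 305.]
```

View pics/w6.png

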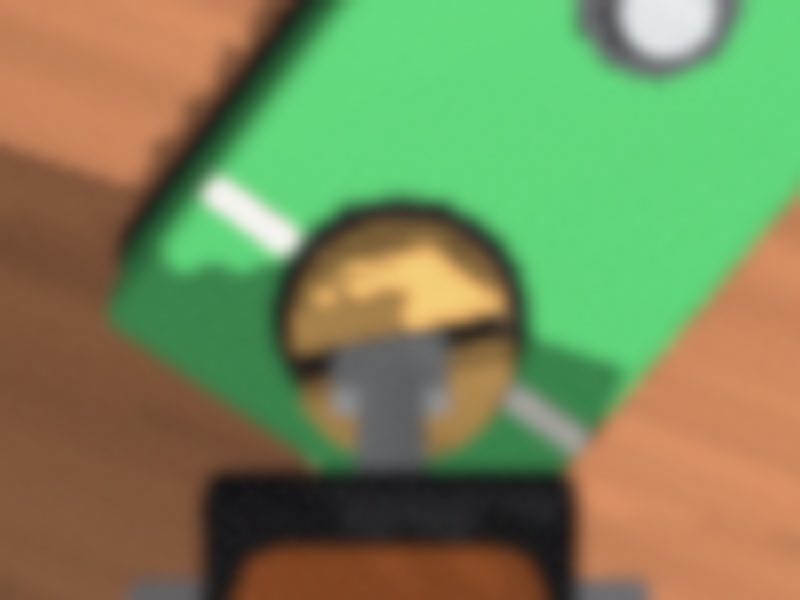

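Emit:
{"fn": "move_arm", "kwargs": {
  "steps": [
    [0, 0, 0, 0, 0, 0.04, 0],
    [0, 0, 0, 0, 0, 0.04, 0],
    [0, 0, 0, 0, 0, 0.04, 0],
    [0, 0, 0, 0, 0, 0.04, 0],
    [0, 0, 0, 0, 0, 0.04, 0],
    [0, 0, 0, 0, 0, 0.04, 0],
    [0, 0, 0, 0, 0, 0, 0]
  ]
}}

```text
clock: 8.95
eef_pos: [0.5881, -0.0217, 0.1198]
orientation: [0.982, -0.187, 0.0, 0.0]
ft_force: [0.2, -1.8, -2.7]
width: 0.0236
gripper_force: 58.9
```

```bash
python3 -c "
from h import *
s=manip.get_state();print(s['torque'],s['qpos'][5]);close('w7.png')"
```

```text
[-0.52927049 -0.27612623  0.03887047] 1.7081303952561764
clock 8.95 off (np.int64(202), np.int64(162)) [ 0.5881 -0.0217  0.1198] nominal tip px [402. 305.]
```

View pics/w7.png

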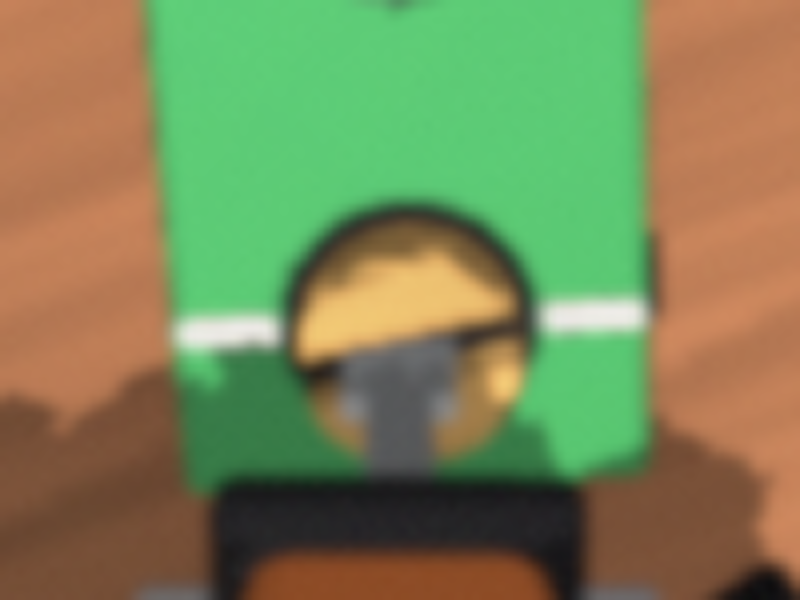

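Emit:
{"fn": "move_arm", "kwargs": {
  "steps": [
    [0, 0, 0, 0, 0, 0.03, 0],
    [0, 0, 0, 0, 0, 0.03, 0],
    [0, 0, 0, 0, 0, 0.01, 0],
    [0, 0, 0, 0, 0, 0, 0]
  ]
}}

```text
clock: 9.5
eef_pos: [0.5879, -0.0216, 0.1198]
orientation: [0.956, -0.293, 0.0, 0.0]
ft_force: [0.1, -2.0, -2.7]
width: 0.0232
gripper_force: 58.9
```

```bash
cat >> h.py <<'E'
HUE={'red':[(0,5),(174,180)],'yellow':[(23,32)],'green':[(55,75)],'blue':[(105,125)]}
def block(col,L=None,near=None):
    """world centre and long-axis angle of a block from colour + height (top face at 34 mm)"""
    L=snap('wrist') if L is None else L
    P=cloud(L);h=cv2.cvtColor(L['im'],cv2.COLOR_BGR2HSV)
    m=np.zeros(h.shape[:2],bool)
    for a,b in HUE[col]: m|=(h[...,0]>=a)&(h[...,0]<=b)
    m&=(h[...,1]>130)&(h[...,2]>50)&(P[...,2]>.029)&(P[...,2]<.039)&(L['d']>0)
    n,lab,st,c=cv2.connectedComponentsWithStats(m.astype(np.uint8))
    if n<2: return None
    i=1+np.argmax(st[1:,4]); vu=np.argwhere(lab==i)
    W=np.array([atz(L,u,v,.034)[:2] for v,u in vu])*1000
    return cv2.minAreaRect(W.astype(np.float32)),st[i]
E
python3 -c "
from h import *
s=manip.get_state();print(s['torque'],s['eef_pos'],s['ft_force']);print(block('green'))
L=load('wrist');h=cv2.cvtColor(L['im'],cv2.COLOR_BGR2HSV);o=(202,162)
for p in [(400,150),(350,300),(318,372),(500,350),(490,330),(400,500)]: print(p,L['im'][o[1]+p[1]//8,o[0]+p[0]//8],h[o[1]+p[1]//8,o[0]+p[0]//8])
"
```

```text
[-0.54841688 -0.23885422  0.05454853] [ 0.58790687 -0.0216241   0.119783  ] [ 0.08285449 -1.97074227 -2.67324062]
(((613.89453125, -31.33981704711914), (51.77157974243164, 58.1761360168457), 70.1515121459961), array([ 207,  127,   74,   78, 3208], dtype=int32))
(400, 150) [119 203  92] [ 67 139 203]
(350, 300) [111 189 235] [ 19 135 235]
(318, 372) [33 45 56] [ 16 105  56]
(500, 350) [ 78 131 170] [ 17 138 170]
(490, 330) [48 60 74] [14 90 74]
(400, 500) [30 27 28] [130  26  30]
```

```bash
cat >> h.py <<'E'
def ang(W):
    c=W.mean(0); w,V=np.linalg.eigh(np.cov((W-c).T)); return c,np.degrees(np.arctan2(V[1,1],V[0,1])),np.sqrt(w)
def screw(L,S,verbose=True):
    """around world point S (x,y): head centre, slot angle, marks angle, pin"""
    P=cloud(L);hsv=cv2.cvtColor(L['im'],cv2.COLOR_BGR2HSV).astype(int);H,Sa,V=[hsv[...,i] for i in range(3)]
    v,u=np.mgrid[:384,:512]; c=-L['R'].T@L['t']
    r=np.stack([(u-L['cx'])/L['f'],(v-L['cy'])/L['f'],np.ones_like(u)],-1)@L['R']
    at=lambda z:(c+r*((z-c[2])/r[...,2])[...,None])[...,:2]
    A,B,D=at(.046),at(.034),at(.042); Z=P[...,2]; ok=(L['d']>0)&(Z<.049)
    br=ok&(H>11)&(H<25)&(V>75)&(Sa>90)&(Z>.0405)&(np.hypot(*(A-S[:2]).transpose(2,0,1))<.03)
    (x,y),rad=cv2.minEnclosingCircle((A[br]*1000).astype(np.float32)); C=np.array([x,y])/1000
    dk=ok&(V<85)&(np.hypot(*(A-C).transpose(2,0,1))<.0105)
    _,sa,w=ang(A[dk]) if dk.sum()>5 else (0,np.nan,0)
    wh=ok&(Sa<60)&(V>130)&(abs(Z-.034)<.006)&(np.hypot(*(B-C).transpose(2,0,1))<.034)&(np.hypot(*(B-C).transpose(2,0,1))>.011)
    mk=(None,np.nan,0) if wh.sum()<5 else ang(B[wh])
    print('head',C.round(4),'r',round(rad,1),br.sum(),'slot',round(sa,1),dk.sum(),np.round(w*1e3,1) if dk.sum()>5 else '','marks',round(mk[1],1),wh.sum(),'mid',mk[0])
    return C,sa,mk[1]
E
python3 -c "
from h import *
screw(load('wrist'),(.586,-.024))"
```

```text
head [ 0.5848 -0.0205] r 12.6 361 slot 73.1 16 [0.6 8.7] marks 70.5 109 mid [ 0.58343749 -0.02006716]
```

Emit:
{"fn": "move_arm", "kwargs": {
  "steps": [
    [0, 0, -0.1, 0, 0, 0, 0],
    [0, 0, -0.45, 0, 0, 0, 0],
    [-0.245, 0.21, 0, 0, 0, 0, 0],
    [-0.245, 0.21, 0, 0, 0, 0, 0],
    [-0.245, 0.21, 0, 0, 0, 0, 0],
    [-0.245, 0.21, 0, 0, 0, 0, 0],
    [0, 0, 0, 0, 0, -0.053, 0],
    [0, 0, 0, 0, 0, -0.053, 0],
    [0, 0, 0, 0, 0, -0.053, 0],
    [0, 0, 0, 0, 0, -0.053, 0],
    [0, 0, 0, 0, 0, -0.053, 0],
    [0, 0, 0, 0, 0, -0.053, 0],
    [0, 0, 0, 0, 0, -0.053, 0],
    [0, 0, 0, 0, 0, -0.053, 0],
    [0, 0, 0, 0, 0, -0.053, 0],
    [0, 0, 0, 0, 0, -0.053, 0],
    [0, 0, 0, 0, 0, -0.053, 0],
    [0, 0, 0, 0, 0, -0.053, 0],
    [0, 0, 0, 0, 0, 0, 0]
  ]
}}

```text
clock: 11.92
eef_pos: [0.4596, -0.0355, 0.1755]
orientation: [0.765, 0.644, 0.0, 0.0]
ft_force: [-0.3, -0.1, -0.6]
width: 0.0233
gripper_force: 59.4
```

```bash
cat >> h.py <<'E'
def tipfind(L):
    """driver tip end in the picture: lowest-z depth points near the tool axis, above 55 mm"""
    s=manip.get_state();P=cloud(L);T=s['eef_pos'];Rt=Rn.from_quat(s['orientation']).as_matrix()
    q=(P-T)@Rt; m=(L['d']>0)&(abs(q[...,0])<.014)&(abs(q[...,1])<.012)&(q[...,2]>.066)&(q[...,2]<.083)
    v,u=np.nonzero(m); vt=v.min(); row=u[v<=vt+2]
    print('tip v0',vt,'u',row.min(),row.max(),'mean tool xyz of first rows',q[m&(np.arange(384)[:,None]<=vt+4)].mean(0).round(4),'yaw',np.degrees(np.arctan2(Rt[1,1],Rt[0,1])).round(1))
E
python3 -c "
from h import *
s=manip.get_state();L=snap('wrist');print(s['clock'],s['eef_pos'],s['qpos'][5]);tipfind(L)
screw(L,(.4595,-.0394));print(block('yellow',L));screw(L,(.585,-.022))
close('w8.png')"
```

```text
11.925 [ 0.45958518 -0.03552938  0.17551606] -0.16388773837216733
tip v0 204 u 245 258 mean tool xyz of first rows [-0.0016 -0.0003  0.0739] yaw -9.9
head [ 0.4564 -0.0401] r 12.7 360 slot 164.9 21 [0.4 6.7] marks 107.7 44 mid [ 0.45658201 -0.04146759]
(((485.83721923828125, -31.12027359008789), (59.0418815612793, 53.86566162109375), 17.617900848388672), array([ 239,  139,   71,   67, 2196], dtype=int32))
head [0.5798 0.0072] r 2.5 5 slot 69.7 6 [0.2 2.2] marks 70.8 72 mid [0.57988826 0.02177833]
clock 11.975 off (np.int64(202), np.int64(145)) [ 0.4596 -0.0356  0.1754] nominal tip px [399. 458.]
```

View pics/w8.png

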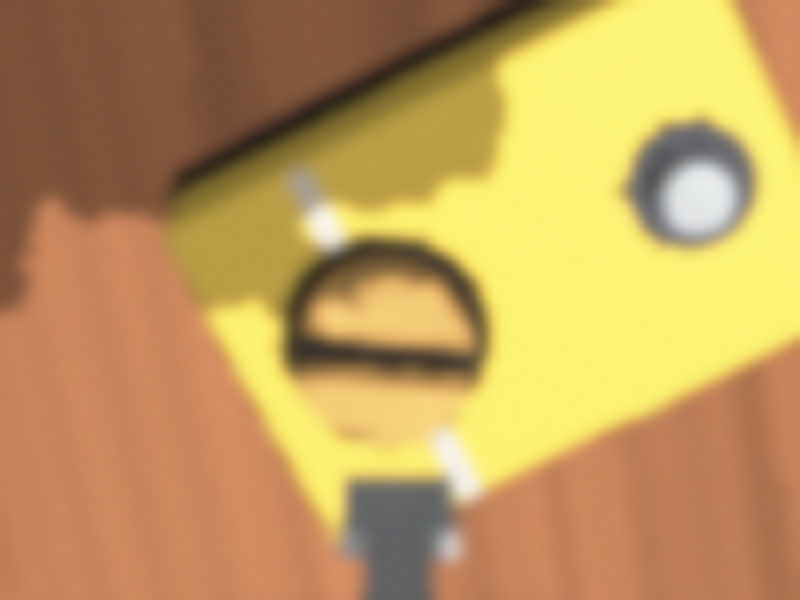

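```bash
python3 -c "
from h import *
fine((202,145),(388,352),(400,481),[(292,352),(475,363)])
fine((202,145),(388,357),(400,481),[(292,352),(475,363)])
L=load('wrist')
print(((np.array(proj(L,[.4564,-.0401,.046]))-[202,145])*8))
print(atz(L,202+693/8,145+195/8,.042)-atz(L,202+388/8,145+352/8,.046))
"
```

```text
tip [ 0.459  -0.0398  0.0967] screw [ 0.4575 -0.0401  0.046 ] shift tool [-0.0006 -0.0015  0.0507] turn about tool z deg 3.59
tip [ 0.459  -0.0398  0.0967] screw [ 0.4574 -0.0408  0.046 ] shift tool [-0.0013 -0.0015  0.0507] turn about tool z deg 3.59
[379.64034    353.04308463]
[ 0.04250532  0.0130339  -0.004     ]
```

Emit:
{"fn": "move_arm", "kwargs": {
  "steps": [
    [-0.008, -0.015, 0.1, 0, 0, 0.02, 0],
    [0, 0, 0.2, 0, 0, 0, 0],
    [0, 0, 0.14, 0, 0, 0, 0],
    [0, 0, 0.03, 0, 0, 0, 0],
    [0, 0, 0.03, 0, 0, 0, 0],
    [0, 0, 0.02, 0, 0, 0, 0],
    [0, 0, 0.015, 0, 0, 0, 0],
    [0, 0, 0, 0, 0, 0, 0]
  ]
}}

```text
clock: 13.02
eef_pos: [0.4582, -0.0368, 0.1215]
orientation: [0.785, 0.62, -0.0, 0.001]
ft_force: [0.5, -4.5, 0.5]
width: 0.0234
gripper_force: 59.7
```

Emit:
{"fn": "move_arm", "kwargs": {
  "steps": [
    [-0.005, 0, 0.018, 0, 0, 0, 0],
    [0, 0, 0, 0, 0, 0.041, 0],
    [0, 0, 0, 0, 0, 0.041, 0],
    [0, 0, 0, 0, 0, 0.041, 0],
    [0, 0, 0, 0, 0, 0.041, 0],
    [0, 0, 0, 0, 0, 0.041, 0],
    [0, 0, 0, 0, 0, 0.041, 0],
    [0, 0, 0, 0, 0, 0.041, 0],
    [0, 0, 0, 0, 0, 0.041, 0],
    [0, 0, 0, 0, 0, 0.041, 0],
    [0, 0, 0, 0, 0, 0.041, 0],
    [0, 0, 0, 0, 0, 0, 0]
  ]
}}

```text
clock: 14.52
eef_pos: [0.4581, -0.0368, 0.1194]
orientation: [1.0, 0.025, 0.0, -0.0]
ft_force: [2.4, -0.9, -1.9]
width: 0.0236
gripper_force: 59.4
```

```bash
python3 -c "
from h import *
s=manip.get_state();L=snap('wrist');print(s['torque'],s['ft_force'],s['eef_pos'])
screw(L,(.4575,-.0405));tipfind(L)"
```

```text
[-0.34751691 -0.38470289 -0.01848012] [ 2.35396553 -0.90061672 -1.90212343] [ 0.45813461 -0.03676657  0.11942732]
head [ 0.4553 -0.0373] r 12.9 384 slot 106.1 22 [0.6 8.2] marks 101.2 63 mid [ 0.45440238 -0.03910547]
tip v0 189 u 250 257 mean tool xyz of first rows [0.0074 0.0005 0.0797] yaw -87.0
```

Emit:
{"fn": "move_arm", "kwargs": {
  "steps": [
    [0, 0, 0, 0, 0, 0.03, 0],
    [0, 0, 0, 0, 0, 0, 0]
  ]
}}

```text
clock: 14.82
eef_pos: [0.458, -0.0368, 0.1195]
orientation: [1.0, -0.021, 0.0, -0.0]
ft_force: [1.2, -1.3, -2.3]
width: 0.0231
gripper_force: 59.3
```

```bash
python3 -c "
from h import *
s=manip.get_state();L=snap('wrist');print(s['torque'],s['ft_force'],s['eef_pos'])
screw(L,(.4575,-.0405));print(block('yellow',L))"
```

```text
[-0.32566788 -0.48631315  0.04919412] [ 1.22391345 -1.29209564 -2.32454682] [ 0.45797629 -0.03677425  0.11945829]
head [ 0.4548 -0.037 ] r 12.8 385 slot 101.2 22 [0.6 8. ] marks 101.0 60 mid [ 0.45415864 -0.03861983]
(((485.33001708984375, -30.9558162689209), (59.050193786621094, 52.984718322753906), 10.942042350769043), array([ 206,  128,   76,   78, 3468], dtype=int32))
```

Emit:
{"fn": "move_arm", "kwargs": {
  "steps": [
    [0, 0, -0.1, 0, 0, 0, 0],
    [0, 0, -0.45, 0, 0, 0, 0],
    [0.268, 0.334, -0.06, 0, 0, 0, 0],
    [0.268, 0.334, -0.06, 0, 0, 0, 0],
    [0.268, 0.334, 0, 0, 0, 0, 0],
    [0.268, 0.334, 0, 0, 0, 0, 0],
    [0.268, 0.334, 0, 0, 0, 0, 0],
    [0, 0, 0, 0, 0, -0.046, 0],
    [0, 0, 0, 0, 0, -0.046, 0],
    [0, 0, 0, 0, 0, -0.046, 0],
    [0, 0, 0, 0, 0, -0.046, 0],
    [0, 0, 0, 0, 0, -0.046, 0],
    [0, 0, 0, 0, 0, -0.046, 0],
    [0, 0, 0, 0, 0, -0.046, 0],
    [0, 0, 0, 0, 0, 0, 0],
    [0, 0, 0, 0, 0, 0, 0]
  ]
}}

```text
clock: 16.88
eef_pos: [0.584, -0.2096, 0.1867]
orientation: [0.886, 0.464, -0.0, -0.0]
ft_force: [1.0, -0.4, -0.7]
width: 0.0236
gripper_force: 59.5
```

```bash
python3 -c "
from h import *
s=manip.get_state();L=snap('wrist');print(s['clock'],s['eef_pos'],s['qpos'][5]);tipfind(L)
for c in HUE: print(c,block(c,L))
screw(L,(.583,-.212))
"
```

```text
16.875 [ 0.58401348 -0.20957026  0.18674896] 0.0714105379042143
tip v0 204 u 245 258 mean tool xyz of first rows [-0.0018 -0.0008  0.0738] yaw -34.7
red (((475.1205749511719, -254.38919067382812), (63.50288391113281, 22.91701889038086), 28.337411880493164), array([184, 232,  35,  44, 570], dtype=int32))
yellow (((486.34979248046875, -32.167537689208984), (60.44858932495117, 55.18429946899414), 10.66429328918457), array([  35,   51,   78,   69, 2638], dtype=int32))
green (((583.0489501953125, -12.615509033203125), (17.59653091430664, 72.66249084472656), 55.254615783691406), array([ 90,   0,  80,  23, 848], dtype=int32))
blue (((613.023681640625, -218.6956329345703), (52.938758850097656, 58.497032165527344), 82.16259002685547), array([ 244,  138,   67,   62, 1985], dtype=int32))
head [ 0.5834 -0.2146] r 11.9 302 slot 147.2 27 [0.5 5.1] marks 84.7 61 mid [ 0.58151035 -0.22024859]
```

```bash
python3 -c "
from h import *
close('w9.png')"
```

```text
clock 16.925 off (np.int64(202), np.int64(141)) [ 0.5841 -0.2096  0.1867] nominal tip px [403. 487.]
```

View pics/w9.png

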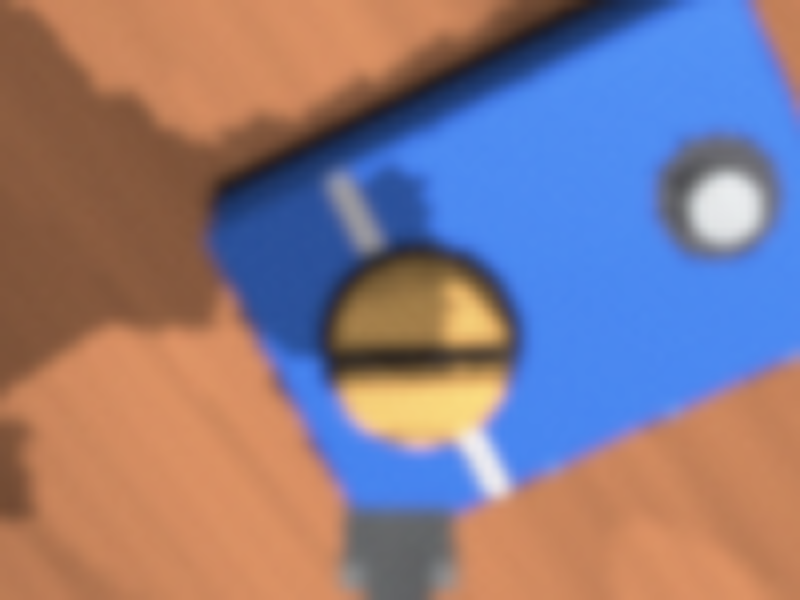

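```bash
python3 -c "
from h import *
fine((202,141),(421,354),(400,511),[(330,360),(510,355)])
L=load('wrist');print((np.array(proj(L,[.5834,-.2146,.046]))-[202,141])*8)
"
```

```text
tip [ 0.5813 -0.213   0.108 ] screw [ 0.5835 -0.215   0.046 ] shift tool [-0.0004  0.003   0.062 ] turn about tool z deg -1.69
[418.38315446 352.01469894]
```

Emit:
{"fn": "move_arm", "kwargs": {
  "steps": [
    [-0.008, 0.03, 0.2, 0, 0, -0.009, 0],
    [0, 0, 0.3, 0, 0, 0, 0],
    [0, 0, 0.05, 0, 0, 0, 0],
    [0, 0, 0.03, 0, 0, 0, 0],
    [0, 0, 0.03, 0, 0, 0, 0],
    [0, 0, 0.02, 0, 0, 0, 0],
    [0, 0, 0.02, 0, 0, 0, 0],
    [0, 0, 0, 0, 0, 0, 0]
  ]
}}

```text
clock: 17.98
eef_pos: [0.5861, -0.2125, 0.1216]
orientation: [0.879, 0.477, -0.0, 0.0]
ft_force: [0.1, -1.9, -0.4]
width: 0.0237
gripper_force: 59.5
```

Emit:
{"fn": "move_arm", "kwargs": {
  "steps": [
    [0, 0, 0.018, 0, 0, 0, 0],
    [0, 0, 0, 0, 0, 0.043, 0],
    [0, 0, 0, 0, 0, 0.043, 0],
    [0, 0, 0, 0, 0, 0.043, 0],
    [0, 0, 0, 0, 0, 0.043, 0],
    [0, 0, 0, 0, 0, 0.043, 0],
    [0, 0, 0, 0, 0, 0.043, 0],
    [0, 0, 0, 0, 0, 0.043, 0],
    [0, 0, 0, 0, 0, 0.043, 0],
    [0, 0, 0, 0, 0, 0.043, 0],
    [0, 0, 0, 0, 0, 0.043, 0],
    [0, 0, 0, 0, 0, 0.04, 0],
    [0, 0, 0, 0, 0, 0, 0]
  ]
}}

```text
clock: 19.6
eef_pos: [0.5862, -0.2123, 0.1196]
orientation: [0.971, -0.238, 0.0, 0.0]
ft_force: [0.4, -2.5, -0.9]
width: 0.0234
gripper_force: 59.5
```

```bash
python3 -c "
from h import *
s=manip.get_state();L=snap('wrist');print(s['torque'],s['ft_force'],s['eef_pos'])
screw(L,(.5835,-.215));print(block('blue',L),block('red',L))"
```

```text
[-0.60907644  0.08465498  0.03879671] [ 0.35932739 -2.52694406 -0.90955974] [ 0.58624565 -0.21229275  0.11964246]
head [ 0.5831 -0.2105] r 12.4 345 slot 77.7 17 [0.6 8.5] marks 74.6 100 mid [ 0.58151294 -0.21145958]
(((612.5806274414062, -218.75172424316406), (53.009056091308594, 59.261722564697266), 74.30078887939453), array([ 207,  128,   74,   78, 3462], dtype=int32)) (((474.6863098144531, -274.4022216796875), (83.61497497558594, 54.23419952392578), 30.071941375732422), array([ 313,  224,   98,   66, 2779], dtype=int32))
```

Emit:
{"fn": "move_arm", "kwargs": {
  "steps": [
    [0, 0, 0, 0, 0, 0.025, 0],
    [0, 0, 0, 0, 0, 0, 0]
  ]
}}

```text
clock: 19.9
eef_pos: [0.5862, -0.2121, 0.1196]
orientation: [0.961, -0.275, -0.0, -0.0]
ft_force: [0.2, -1.3, -1.7]
width: 0.0234
gripper_force: 59.5
```

```bash
python3 -c "
from h import *
s=manip.get_state();L=snap('wrist');print(s['torque'],s['ft_force'],s['eef_pos'])
screw(L,(.5835,-.215));print(block('blue',L),block('red',L));screw(L,(.4566,-.28))"
```

```text
[-0.44955484  0.03832674  0.09396452] [ 0.22344361 -1.34084713 -1.70782779] [ 0.58620091 -0.21205317  0.11963746]
head [ 0.5837 -0.2099] r 12.5 352 slot 75.2 16 [0.5 8.2] marks 73.0 92 mid [ 0.58157168 -0.21019253]
(((612.4967041015625, -218.77899169921875), (52.930877685546875, 59.25223922729492), 73.41546630859375), array([ 204,  128,   77,   79, 3466], dtype=int32)) (((474.486328125, -274.36151123046875), (84.00511169433594, 54.28065490722656), 29.866891860961914), array([ 319,  217,  100,   69, 2997], dtype=int32))
head [ 0.4575 -0.2836] r 14.7 440 slot -162.5 42 [0.7 5.2] marks 120.0 53 mid [ 0.45430858 -0.28439413]
```

Emit:
{"fn": "move_arm", "kwargs": {
  "steps": [
    [0, 0, -0.15, 0, 0, 0, 0],
    [0, 0, -0.45, 0, 0, 0, 0],
    [-0.184, 0.317, 0, 0, 0, 0, 0],
    [-0.184, 0.317, 0, 0, 0, 0, 0],
    [-0.184, 0.317, 0, 0, 0, 0, 0],
    [-0.184, 0.317, 0, 0, 0, 0, 0],
    [0, 0, 0, 0, 0, -0.0553, 0],
    [0, 0, 0, 0, 0, -0.0553, 0],
    [0, 0, 0, 0, 0, -0.0553, 0],
    [0, 0, 0, 0, 0, -0.0553, 0],
    [0, 0, 0, 0, 0, -0.0553, 0],
    [0, 0, 0, 0, 0, -0.0553, 0],
    [0, 0, 0, 0, 0, -0.0553, 0],
    [0, 0, 0, 0, 0, -0.0553, 0],
    [0, 0, 0, 0, 0, -0.0553, 0],
    [0, 0, 0, 0, 0, -0.0553, 0],
    [0, 0, 0, 0, 0, -0.0553, 0],
    [0, 0, 0, 0, 0, -0.0553, 0],
    [0, 0, 0, 0, 0, -0.0553, 0],
    [0, 0, 0, 0, 0, -0.0553, 0]
  ]
}}

```text
clock: 22.45
eef_pos: [0.4567, -0.2802, 0.1809]
orientation: [0.59, 0.807, 0.0, 0.0]
ft_force: [-0.0, -0.1, -0.4]
width: 0.0235
gripper_force: 59.6
```

Emit:
{"fn": "move_arm", "kwargs": {
  "steps": [
    [0, 0, 0, 0, 0, 0, 0]
  ]
}}

```text
clock: 22.58
eef_pos: [0.4566, -0.2803, 0.1807]
orientation: [0.593, 0.805, 0.0, 0.0]
ft_force: [-0.6, -0.5, -1.3]
width: 0.0236
gripper_force: 59.6
```

```bash
python3 -c "
from h import *
s=manip.get_state();L=snap('wrist');print(s['clock'],s['qpos'][5]);tipfind(L)
print(block('red',L));C,_,_=screw(L,(.4575,-.2836));close('w10.png')
print((proj(L,[*C,.046])*8))"
```

```text
22.575 -1.0724024656951325
tip v0 204 u 245 258 mean tool xyz of first rows [-0.0013  0.0003  0.0736] yaw 17.1
(((480.8830871582031, -268.4600524902344), (60.489463806152344, 54.3388557434082), 29.92951202392578), array([ 243,  147,   63,   57, 2133], dtype=int32))
head [ 0.455  -0.2834] r 12.8 340 slot -161.0 31 [0.5 5. ] marks 120.0 36 mid [ 0.45604535 -0.28664493]
clock 22.625 off (np.int64(201), np.int64(143)) [ 0.4566 -0.2803  0.1805] nominal tip px [401. 475.]
[1990.01563068 1483.76683402]
```

View pics/w10.png

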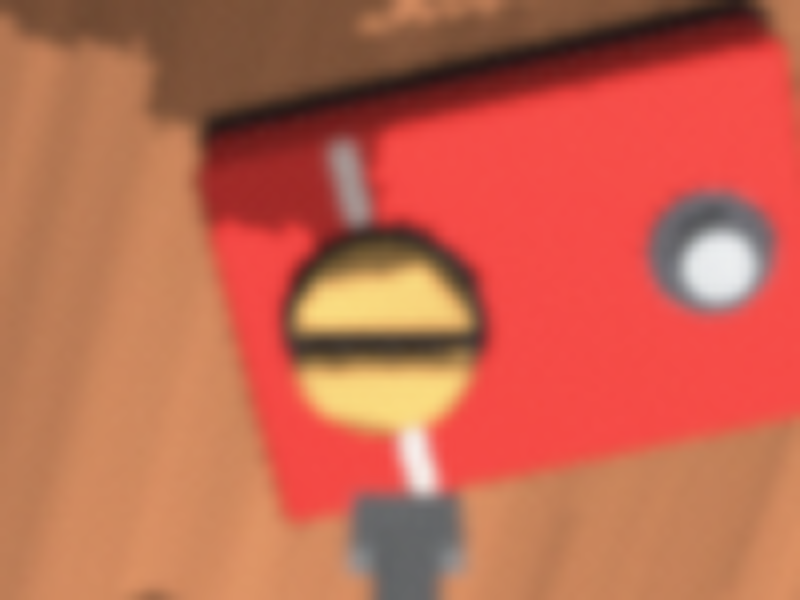

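```bash
python3 -c "
from h import *
fine((201,143),(387,342),(407,495),[(290,345.5),(478,344)])
"
```

```text
tip [ 0.4584 -0.2838  0.1017] screw [ 0.4556 -0.2835  0.046 ] shift tool [ 0.0011 -0.0026  0.0557] turn about tool z deg -0.51
```

Emit:
{"fn": "move_arm", "kwargs": {
  "steps": [
    [0.007, -0.026, 0.15, 0, 0, 0, 0],
    [0, 0, 0.27, 0, 0, 0, 0],
    [0, 0, 0.05, 0, 0, 0, 0],
    [0, 0, 0.03, 0, 0, 0, 0],
    [0, 0, 0.03, 0, 0, 0, 0],
    [0, 0, 0.03, 0, 0, 0, 0],
    [0, 0, 0.03, 0, 0, 0, 0],
    [0, 0, 0, 0, 0, 0, 0]
  ]
}}

```text
clock: 23.68
eef_pos: [0.4539, -0.2807, 0.1207]
orientation: [0.593, 0.805, -0.0, 0.0]
ft_force: [0.3, -0.9, -0.5]
width: 0.0231
gripper_force: 59.6
```

Emit:
{"fn": "move_arm", "kwargs": {
  "steps": [
    [0, 0, 0.01, 0, 0, 0, 0],
    [0, 0, 0, 0, 0, 0.043, 0],
    [0, 0, 0, 0, 0, 0.043, 0],
    [0, 0, 0, 0, 0, 0.043, 0],
    [0, 0, 0, 0, 0, 0.043, 0],
    [0, 0, 0, 0, 0, 0.043, 0],
    [0, 0, 0, 0, 0, 0.043, 0],
    [0, 0, 0, 0, 0, 0.043, 0],
    [0, 0, 0, 0, 0, 0.043, 0],
    [0, 0, 0, 0, 0, 0.043, 0],
    [0, 0, 0, 0, 0, 0.043, 0],
    [0, 0, 0, 0, 0, 0.043, 0],
    [0, 0, 0, 0, 0, 0.043, 0],
    [0, 0, 0, 0, 0, 0.043, 0],
    [0, 0, 0, 0, 0, 0, 0]
  ]
}}

```text
clock: 25.55
eef_pos: [0.4541, -0.2808, 0.1199]
orientation: [0.998, 0.058, 0.0, 0.0]
ft_force: [1.4, -2.1, -1.4]
width: 0.0232
gripper_force: 59.6
```

```bash
python3 -c "
from h import *
s=manip.get_state();L=snap('wrist');print(s['torque'],s['ft_force'],s['eef_pos'])
screw(L,(.4555,-.2835));print(block('red',L),block('blue',L))"
```

```text
[-0.55784697 -0.38513294  0.05723523] [ 1.35038884 -2.12104753 -1.42971322] [ 0.45407169 -0.28084656  0.11987622]
head [ 0.4513 -0.2807] r 12.6 361 slot 113.3 18 [0.7 8.1] marks 112.3 68 mid [ 0.45092557 -0.28366404]
(((479.498291015625, -269.14447021484375), (59.467079162597656, 53.38007736206055), 22.123313903808594), array([ 203,  127,   78,   81, 3561], dtype=int32)) (((584.8213500976562, -211.1470184326172), (53.90449523925781, 49.59979248046875), 72.90262603759766), array([ 134,    0,   92,   69, 2533], dtype=int32))
```

Emit:
{"fn": "move_arm", "kwargs": {
  "steps": [
    [0, 0, -0.15, 0, 0, 0, 0],
    [0, 0, -0.45, 0, 0, 0, 0],
    [0.272, -0.44, -0.1, 0, 0, 0, 0],
    [0.272, -0.44, -0.1, 0, 0, 0, 0],
    [0.272, -0.44, -0.1, 0, 0, 0, 0],
    [0.272, -0.44, 0, 0, 0, 0, 0],
    [0.272, -0.44, 0, 0, 0, 0, 0],
    [0.272, -0.44, 0, 0, 0, 0, 0],
    [0, 0, 0, 0, 0, -0.0531, 0],
    [0, 0, 0, 0, 0, -0.0531, 0],
    [0, 0, 0, 0, 0, -0.0531, 0],
    [0, 0, 0, 0, 0, -0.0531, 0],
    [0, 0, 0, 0, 0, -0.0531, 0],
    [0, 0, 0, 0, 0, -0.0531, 0],
    [0, 0, 0, 0, 0, -0.0531, 0],
    [0, 0, 0, 0, 0, -0.0531, 0],
    [0, 0, 0, 0, 0, -0.0531, 0],
    [0, 0, 0, 0, 0, 0, 0],
    [0, 0, 0, 0, 0, 0, 0]
  ]
}}

```text
clock: 27.98
eef_pos: [0.5852, 0.0007, 0.2096]
orientation: [0.691, 0.723, -0.0, -0.0]
ft_force: [-0.4, -1.3, -2.1]
width: 0.0234
gripper_force: 59.8
```

```bash
python3 -c "
from h import *
s=manip.get_state();L=snap('wrist');print(s['clock'],s['eef_pos'],s['qpos'][5]);tipfind(L)
for c in HUE: print(c,block(c,L))
screw(L,(.585,-.023));screw(L,(.457,-.04));screw(L,(.583,-.213))
"
```

```text
27.975 [0.58520831 0.00065392 0.20962369] -0.24519246174598017
tip v0 204 u 245 258 mean tool xyz of first rows [-0.0014  0.      0.0738] yaw 2.5
red (((476.5498046875, -286.3782653808594), (42.40757751464844, 16.92140007019043), 54.09862518310547), array([163, 339,  16,  19, 159], dtype=int32))
yellow (((485.8385009765625, -29.409847259521484), (59.84406280517578, 53.64863204956055), 10.870148658752441), array([ 141,  170,   56,   46, 1642], dtype=int32))
green (((608.2916259765625, 9.420602798461914), (52.03789520263672, 54.65768814086914), 71.43966674804688), array([ 243,  138,   57,   56, 1500], dtype=int32))
blue (((626.7103271484375, -229.87684631347656), (51.421295166015625, 29.916383743286133), 45.32032012939453), array([253, 310,  29,  25, 162], dtype=int32))
head [0. 0.] r 0.0 0 slot nan 0  marks nan 0 mid None
head [ 0.4553 -0.0356] r 13.2 297 slot nan 0  marks 100.5 19 mid [ 0.45207741 -0.02887358]
head [0. 0.] r 0.0 0 slot nan 0  marks nan 0 mid None
```

```bash
python3 -c "
from h import *
L=load('wrist');C,_,_=screw(L,(.582,.018));C,_,_=screw(L,(.579,.018));print(proj(L,[*C,.046]))
u,v=proj(L,[.59,.01,.046]).round().astype(int);a=L['im'][v-45:v+45,u-60:u+60];cv2.imwrite('pics/g1.png',cv2.resize(a,None,fx=6,fy=6,interpolation=cv2.INTER_CUBIC));print(u,v)
# slot by dark pixels restricted
"
```

```text
head [0.5788 0.0187] r 12.0 278 slot 70.9 42 [0.8 6.5] marks 70.9 60 mid [0.57787006 0.01613263]
head [0.5788 0.0187] r 12.0 278 slot 70.9 42 [0.8 6.5] marks 70.9 60 mid [0.57787006 0.01613263]
[246.72469359 160.31347878]
256 168
```

Emit:
{"fn": "move_arm", "kwargs": {
  "steps": [
    [0.48, 0.022, 0, 0, 0, -0.002, 0],
    [0.48, 0.022, 0, 0, 0, 0, 0],
    [0.48, 0.022, 0, 0, 0, 0, 0],
    [0.48, 0.022, 0, 0, 0, 0, 0],
    [0.48, 0.022, 0, 0, 0, 0, 0],
    [0.48, 0.022, 0, 0, 0, 0, 0],
    [0, 0, 0.3, 0, 0, 0, 0],
    [0, 0, 0.1, 0, 0, 0, 0],
    [0, 0, 0, 0, 0, 0, 0],
    [0, 0, 0, 0, 0, 0, 0]
  ]
}}

```text
clock: 29.28
eef_pos: [0.5844, 0.2884, 0.1709]
orientation: [0.689, 0.725, 0.001, 0.0]
ft_force: [0.2, -0.7, -0.5]
width: 0.0232
gripper_force: 59.8
```

```bash
python3 -c "
from h import *
s=manip.get_state();print(s['eef_pos'],s['orientation'])
L=snap('wrist');P=cloud(L);h=cv2.cvtColor(L['im'],cv2.COLOR_BGR2HSV)
# hole: dark pixels near the place, seen at mouth plane .072
v,u=np.nonzero((h[...,2]<70)&(L['d']>0)&(P[...,2]<.072))
A=np.array([atz(L,a,b,.072)[:2] for a,b in zip(u,v)])
m=np.hypot(A[:,0]-.586,A[:,1]-.287)<.022;print(m.sum(),A[m].mean(0),A[m].min(0),A[m].max(0)); tipfind(L)
cv2.imwrite('pics/hole.png',L['im'])"
```

```text
[0.58441004 0.28840319 0.17090894] [6.88740890e-01 7.25007012e-01 7.70318568e-04 4.75023329e-04]<string>:8: RuntimeWarning: Mean of empty slice.
  ret = um.true_divide(
Traceback (most recent call last):
ValueError: zero-size array to reduction operation minimum which has no identity
```

Emit:
{"fn": "move_arm", "kwargs": {
  "steps": [
    [0.007, 0.014, 0, 0, 0, 0, 0],
    [0, 0, 0.2, 0, 0, 0, 0],
    [0, 0, 0.2, 0, 0, 0, 0],
    [0, 0, 0.2, 0, 0, 0, 0],
    [0, 0, 0.15, 0, 0, 0, 0],
    [0, 0, 0, 0, 0, 0, 0],
    [0, 0, 0, 0, 0, 0, 0]
  ]
}}

```text
clock: 30.2
eef_pos: [0.5856, 0.2898, 0.0956]
orientation: [0.688, 0.725, 0.001, 0.0]
ft_force: [-0.5, 0.5, -1.1]
width: 0.0233
gripper_force: 59.8
```

Emit:
{"fn": "move_arm", "kwargs": {
  "steps": [
    [0, 0, 0.03, 0, 0, 0, 0],
    [0, 0, 0.034, 0, 0, 0, 0],
    [0, 0, 0, 0, 0, 0, 0],
    [0, 0, 0, 0, 0, 0, 0.5],
    [0, 0, 0, 0, 0, 0, 1],
    [0, 0, 0, 0, 0, 0, 1],
    [0, 0, 0, 0, 0, 0, 1],
    [0, 0, -0.2, 0, 0, 0, 1],
    [0, 0, -0.4, 0, 0, 0, 1],
    [0, 0, -0.4, 0, 0, 0, 1],
    [0, 0, 0, 0, 0, 0, 1],
    [0, 0, 0, 0, 0, 0, 1]
  ]
}}

```text
clock: 31.7
eef_pos: [0.5848, 0.2895, 0.1875]
orientation: [0.688, 0.725, -0.001, -0.0]
ft_force: [-0.5, 0.2, -0.2]
width: 0.0853
gripper_force: 0.0
```

```bash
cat >> h.py <<'E'
def tops(L):
    P=cloud(L); m=(P[...,2]>.126)&(P[...,2]<.142)&(L['d']>0)
    n,lab,st,c=cv2.connectedComponentsWithStats(m.astype(np.uint8))
    for i in range(1,n):
        if 300<st[i,4]<2500:
            Q=np.array([atz(L,u,v,.134)[:2] for v,u in np.argwhere(lab==i)]); r=cv2.minAreaRect((Q*1000).astype(np.float32))
            print('top',c[i].round(1),np.median(P[lab==i],0).round(4),np.round(r[0],1),np.round(r[1],1),round(r[2],1))
E
python3 -c "
from h import *
s=manip.get_state();print(s['clock'],s['eef_pos'],s['ft_force'],s['width']);tops(snap('wrist'))"
```

```text
31.7 [0.58480157 0.28950131 0.18752442] [-0.46712676  0.24915917 -0.1959122 ] 0.0853214385592202
top [101.6 190.9] [0.47   0.3025 0.1338] [470.2 302.5] [25.3 20.8] 37.2
top [252.4 214. ] [0.5854 0.2893 0.1335] [585.4 289.8] [23.  24.7] 3.1
```

Emit:
{"fn": "move_arm", "kwargs": {
  "steps": [
    [0.063, -0.38, 0, 0, 0, 0, 1],
    [0.063, -0.38, 0, 0, 0, 0, 1],
    [0.063, -0.38, 0, 0, 0, 0, 1],
    [0, 0, 0, 0, 0, 0, 1],
    [0, 0, 0, 0, 0, 0, 1]
  ]
}}

```text
clock: 32.38
eef_pos: [0.4709, 0.3024, 0.1878]
orientation: [0.688, 0.725, -0.0, -0.0]
ft_force: [1.0, 0.2, 0.2]
width: 0.0855
gripper_force: 0.0
```

```bash
python3 -c "
from h import *
s=manip.get_state();print(s['clock'],s['eef_pos'],s['orientation']);tops(snap('wrist'))"
```

```text
32.375 [0.47086226 0.30242864 0.18780411] [ 6.88350268e-01  7.25378409e-01 -2.68244224e-04 -2.61742026e-05]
top [247.1 213.1] [0.4674 0.3031 0.1339] [467.2 302.8] [20.4 22.1] 3.1
top [389.2 235.1] [0.5829 0.2893 0.1332] [582.2 289.6] [26.  25.2] 3.1
```

Emit:
{"fn": "move_arm", "kwargs": {
  "steps": [
    [-0.01, -0.036, 0.2, 0, 0, 0, 1],
    [0, 0, 0.3, 0, 0, 0, 1],
    [0, 0, 0.3, 0, 0, 0, 1],
    [0, 0, 0.18, 0, 0, 0, 1],
    [0, 0, 0, 0, 0, 0, 1],
    [0, 0, 0, 0, 0, 0, 0.5],
    [0, 0, 0, 0, 0, 0, 0.2],
    [0, 0, 0, 0, 0, 0, 0],
    [0, 0, 0, 0, 0, 0, 0],
    [0, 0, 0, 0, 0, 0, 0],
    [0, 0, 0, 0, 0, 0, 0],
    [0, 0, 0, 0, 0, 0, 0]
  ]
}}

```text
clock: 33.92
eef_pos: [0.467, 0.3014, 0.0909]
orientation: [0.688, 0.725, 0.0, 0.0]
ft_force: [0.1, -0.6, 6.5]
width: 0.0204
gripper_force: 58.5
```

Emit:
{"fn": "move_arm", "kwargs": {
  "steps": [
    [0, 0, -0.2, 0, 0, 0, 0],
    [0, 0, -0.5, 0, 0, 0, 0],
    [0, 0, -0.5, 0, 0, 0, 0],
    [0, 0, -0.2, 0, 0, 0, 0],
    [0, 0, 0, 0, 0, 0, 0],
    [0, 0, 0, 0, 0, 0, 0]
  ]
}}

```text
clock: 34.67
eef_pos: [0.4663, 0.3011, 0.2288]
orientation: [0.688, 0.725, -0.001, -0.001]
ft_force: [0.2, 0.2, -1.2]
width: 0.0208
gripper_force: 58.7
```

```bash
python3 -c "
from h import *
s=manip.get_state();print(s['clock'],s['eef_pos'],s['orientation'],s['width'],s['qpos'][5])
L=snap('wrist');P=cloud(L);T=s['eef_pos'];Rt=Rn.from_quat(s['orientation']).as_matrix()
q=(P-T)@Rt; m=(L['d']>0)&(abs(q[...,0])<.014)&(abs(q[...,1])<.012)&(q[...,2]>.02)&(q[...,2]<.09)
for z in np.arange(.02,.09,.006):
    k=m&(q[...,2]>=z)&(q[...,2]<z+.006)
    if k.any(): print(z.round(3),k.sum(),q[k].mean(0).round(4))
a=L['im'][175:275,200:300];cv2.imwrite('pics/p1.png',cv2.resize(a,None,fx=6,fy=6,interpolation=cv2.INTER_CUBIC))"
```

```text
34.675 [0.46627822 0.30113445 0.22879437] [ 6.88325105e-01  7.25401139e-01 -1.18606872e-03 -5.75354934e-04] 0.020797920511290646 0.30769477050676747
0.038 18 [ 0.0032 -0.0004  0.0425]
0.044 35 [0.0027 0.0005 0.0472]
0.05 31 [ 0.0027 -0.      0.0529]
0.056 32 [0.0026 0.0004 0.0589]
0.062 5 [ 0.0026 -0.0004  0.0624]
0.068 10 [0.0009 0.0003 0.0718]
0.074 9 [0.0006 0.0001 0.0766]
```

View pics/p1.png

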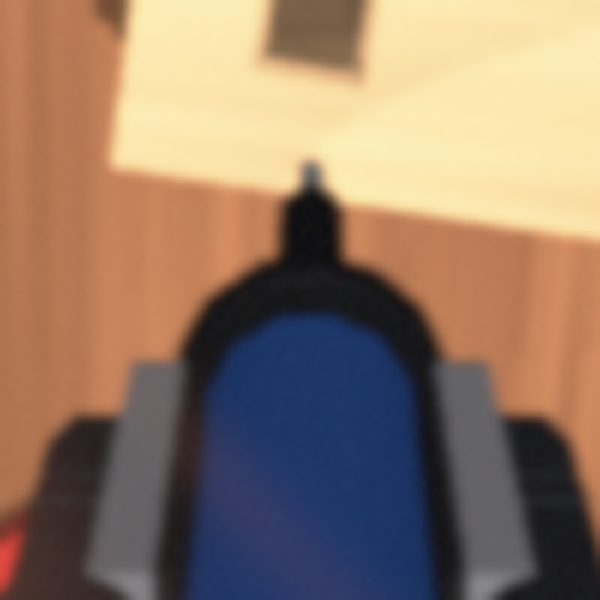

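Emit:
{"fn": "move_arm", "kwargs": {
  "steps": [
    [-0.3, 0, 0, 0, 0, 0, 0],
    [-0.48, 0, 0, 0, 0, 0, 0],
    [-0.48, 0, 0, 0, 0, 0, 0],
    [-0.48, 0, 0, 0, 0, 0, 0],
    [-0.48, 0, 0, 0, 0, 0, 0],
    [-0.48, 0, 0, 0, 0, 0, 0],
    [-0.48, 0, 0, 0, 0, 0, 0],
    [-0.48, 0, 0, 0, 0, 0, 0],
    [-0.48, 0, 0, 0, 0, 0, 0],
    [-0.48, 0, 0, 0, 0, 0, 0],
    [-0.48, 0, 0, 0, 0, 0, 0],
    [-0.48, 0, 0.1, 0, 0, 0, 0],
    [-0.48, 0, 0.1, 0, 0, 0, 0],
    [0, 0, 0.1, 0, 0, 0, 0],
    [0, 0, 0, 0, 0, 0, 0],
    [0, 0, 0, 0, 0, 0, 0]
  ]
}}

```text
clock: 36.72
eef_pos: [0.4987, -0.3028, 0.2005]
orientation: [0.688, 0.726, 0.0, -0.0]
ft_force: [-0.2, 0.8, -1.1]
width: 0.0206
gripper_force: 58.7
```

```bash
cat >> h.py <<'E'
def pen(col):
    s=manip.get_state();L=snap('wrist');P=cloud(L);T=s['eef_pos'];Rt=Rn.from_quat(s['orientation']).as_matrix();q=(P-T)@Rt
    h=cv2.cvtColor(L['im'],cv2.COLOR_BGR2HSV);b=block(col,L);c=np.array(b[0][0])/1000
    v,u=np.mgrid[:384,:512]
    m=(h[...,1]<70)&(P[...,2]>.037)&(P[...,2]<.047)&(L['d']>0)
    vu=np.argwhere(m);W=np.array([atz(L,u_,v_,.042)[:2] for v_,u_ in vu])
    k=np.hypot(*(W-c).T)<.05;W=W[k];vu=vu[k]
    (x,y),r=cv2.minEnclosingCircle((W*1000).astype(np.float32)); pin=np.r_[np.median(W,0),.042]
    print(col,'clock',s['clock'],'TCP',T.round(4),'block',b[0],'pin',pin.round(4),'circ',round(x,1),round(y,1),round(r,1),len(W))
    t=(L['d']>0)&(abs(q[...,0])<.012)&(abs(q[...,1])<.008)&(q[...,2]>.068)&(q[...,2]<.083)
    tip=q[t].mean(0)-[.002,0,0]; print('tip seen tool',tip.round(4),t.sum(),'shift tool for tip on pin',((pin-T)@Rt-np.r_[tip[:2],.0809]).round(4))
    screw(L,pin)
E
python3 -c "
from h import *
pen('red')"
```

```text
red clock 36.725 TCP [ 0.4987 -0.3028  0.2005] block ((478.7362060546875, -268.64019775390625), (59.83098220825195, 53.48112869262695), 21.924022674560547) pin [ 0.4927 -0.2632  0.042 ] circ 492.7 -263.3 4.9 66
tip seen tool [-0.0013  0.0002  0.0742] 18 shift tool for tip on pin [ 0.0412 -0.0041  0.0776]
head [0. 0.] r 0.0 0 slot nan 0  marks nan 0 mid None
```

Emit:
{"fn": "move_arm", "kwargs": {
  "steps": [
    [0.206, -0.02, 0, 0, 0, 0, 0],
    [0.206, -0.02, 0, 0, 0, 0, 0],
    [0, 0, 0.3, 0, 0, 0, 0],
    [0, 0, 0.3, 0, 0, 0, 0],
    [0, 0, 0, 0, 0, 0, 0],
    [0, 0, 0, 0, 0, 0, 0]
  ]
}}

```text
clock: 37.52
eef_pos: [0.4929, -0.2629, 0.1417]
orientation: [0.688, 0.726, 0.0, 0.001]
ft_force: [-0.6, -0.5, -0.0]
width: 0.0204
gripper_force: 58.7
```

```bash
python3 -c "
from h import *
pen('red')"
```

```text
red clock 37.525 TCP [ 0.4929 -0.2629  0.1417] block ((468.706298828125, -272.0321044921875), (81.4441146850586, 54.01896286010742), 21.820842742919922) pin [ 0.4926 -0.2627  0.042 ] circ 472.1 -269.7 26.6 96
tip seen tool [-0.0013  0.0002  0.0743] 19 shift tool for tip on pin [ 0.0017 -0.0007  0.0188]
head [0. 0.] r 0.0 0 slot nan 0  marks nan 0 mid None
```

Emit:
{"fn": "move_arm", "kwargs": {
  "steps": [
    [0.014, -0.006, 0.06, 0, 0, 0, 0],
    [0, 0, 0.08, 0, 0, 0, 0],
    [0, 0, 0.05, 0, 0, 0, 0],
    [0, 0, 0.03, 0, 0, 0, 0],
    [0, 0, 0, 0, 0, 0, 0]
  ]
}}

```text
clock: 38.2
eef_pos: [0.4917, -0.2616, 0.1183]
orientation: [0.688, 0.725, -0.0, -0.0]
ft_force: [-0.9, 0.1, 3.4]
width: 0.0211
gripper_force: 58.8
```

Emit:
{"fn": "move_arm", "kwargs": {
  "steps": [
    [0, 0, 0, 0, 0, 0, 0],
    [0, 0, 0, 0, 0, 0, 0],
    [0, 0, 0, 0, 0, 0, 0],
    [0, 0, -0.1, 0, 0, 0, 0],
    [0, 0, -0.4, 0, 0, 0, 0],
    [0, 0, -0.2, 0, 0, 0, 0],
    [0.466, 0.041, 0, 0, 0, 0, 0],
    [0.466, 0.041, 0, 0, 0, 0, 0],
    [0.466, 0.041, 0, 0, 0, 0, 0],
    [0.466, 0.041, 0, 0, 0, 0, 0],
    [0.466, 0.041, 0, 0, 0, 0, 0],
    [0, 0, 0.22, 0, 0, 0, 0],
    [0, 0, 0.22, 0, 0, 0, 0],
    [0, 0, 0, 0, 0, 0, 0],
    [0, 0, 0, 0, 0, 0, 0]
  ]
}}

```text
clock: 40.08
eef_pos: [0.5005, -0.028, 0.1453]
orientation: [0.688, 0.725, 0.0, 0.001]
ft_force: [0.0, 0.2, 0.0]
width: 0.0206
gripper_force: 58.9
```

```bash
python3 -c "
from h import *
pen('yellow')"
```

```text
yellow clock 40.075 TCP [ 0.5005 -0.028   0.1453] block ((484.21209716796875, -29.6005859375), (58.91454315185547, 54.08739471435547), 10.758599281311035) pin [ 0.4989 -0.0273  0.042 ] circ 477.8 -30.0 26.4 101
tip seen tool [-0.0013  0.0003  0.0743] 20 shift tool for tip on pin [ 0.0021 -0.002   0.0224]
head [0. 0.] r 0.0 0 slot nan 0  marks nan 0 mid None
```

Emit:
{"fn": "move_arm", "kwargs": {
  "steps": [
    [0.018, -0.019, 0.08, 0, 0, 0, 0],
    [0, 0, 0.1, 0, 0, 0, 0],
    [0, 0, 0.06, 0, 0, 0, 0],
    [0, 0, 0.028, 0, 0, 0, 0],
    [0, 0, 0, 0, 0, 0, 0],
    [0, 0, 0, 0, 0, 0, 0],
    [0, 0, 0, 0, 0, 0, 0]
  ]
}}

```text
clock: 41.0
eef_pos: [0.4979, -0.0261, 0.1177]
orientation: [0.688, 0.725, -0.0, 0.0]
ft_force: [-2.2, 0.0, 2.8]
width: 0.0203
gripper_force: 59.0
```

Emit:
{"fn": "move_arm", "kwargs": {
  "steps": [
    [0, 0, 0, 0, 0, 0, 0],
    [0, 0, 0, 0, 0, 0, 0],
    [0, 0, -0.1, 0, 0, 0, 0],
    [0, 0, -0.4, 0, 0, 0, 0],
    [0, 0, -0.2, 0, 0, 0, 0],
    [0.079, 0.42, 0, 0, 0, 0, 0],
    [0.079, 0.42, 0, 0, 0, 0, 0],
    [0.079, 0.42, 0, 0, 0, 0, 0],
    [0, 0, 0.22, 0, 0, 0, 0],
    [0, 0, 0.2, 0, 0, 0, 0],
    [0, 0, 0, 0, 0, 0, 0],
    [0, 0, 0, 0, 0, 0, 0]
  ]
}}

```text
clock: 42.5
eef_pos: [0.623, 0.0041, 0.1467]
orientation: [0.688, 0.725, 0.0, 0.001]
ft_force: [-0.5, 0.1, -0.8]
width: 0.0206
gripper_force: 59.1
```

```bash
python3 -c "
from h import *
pen('green')"
```

```text
green clock 42.5 TCP [0.623  0.0041 0.1467] block ((607.9639282226562, 9.915992736816406), (52.569862365722656, 56.604488372802734), 70.98406982421875) pin [0.62   0.0063 0.042 ] circ 601.4 10.2 26.6 133
tip seen tool [-0.0013  0.0003  0.0744] 20 shift tool for tip on pin [ 0.0038 -0.0034  0.0238]
head [0. 0.] r 0.0 0 slot nan 0  marks nan 0 mid None
```

```bash
sed -i 's/    k=np.hypot(\*(W-c).T)<.05;W=W\[k\];vu=vu\[k\]/    k=np.hypot(*(W-T[:2]).T)<.013;W=W[k];vu=vu[k]/' h.py; python3 -c "
from h import *
pen('green')"
```

```text
green clock 42.55 TCP [0.623  0.0041 0.1468] block ((608.0389404296875, 9.849010467529297), (52.46052551269531, 56.529762268066406), 71.09886169433594) pin [0.622  0.0036 0.042 ] circ 621.8 3.8 5.7 88
tip seen tool [-0.0013  0.0003  0.0742] 20 shift tool for tip on pin [ 0.0009 -0.0016  0.0239]
head [0. 0.] r 0.0 0 slot nan 0  marks nan 0 mid None
```

Emit:
{"fn": "move_arm", "kwargs": {
  "steps": [
    [0.008, -0.015, 0.08, 0, 0, 0, 0],
    [0, 0, 0.1, 0, 0, 0, 0],
    [0, 0, 0.07, 0, 0, 0, 0],
    [0, 0, 0.034, 0, 0, 0, 0],
    [0, 0, 0, 0, 0, 0, 0],
    [0, 0, 0, 0, 0, 0, 0],
    [0, 0, 0, 0, 0, 0, 0],
    [0, 0, 0, 0, 0, 0, 0]
  ]
}}

```text
clock: 43.6
eef_pos: [0.621, 0.0049, 0.1172]
orientation: [0.688, 0.725, -0.0, 0.0]
ft_force: [-1.9, -0.3, 3.7]
width: 0.0211
gripper_force: 59.5
```

Emit:
{"fn": "move_arm", "kwargs": {
  "steps": [
    [0, 0, -0.1, 0, 0, 0, 0],
    [0, 0, -0.4, 0, 0, 0, 0],
    [0, 0, -0.2, 0, 0, 0, 0],
    [-0.458, -0.012, 0, 0, 0, 0, 0],
    [-0.458, -0.012, 0, 0, 0, 0, 0],
    [-0.458, -0.012, 0, 0, 0, 0, 0],
    [-0.458, -0.012, 0, 0, 0, 0, 0],
    [-0.458, -0.012, 0, 0, 0, 0, 0],
    [0, 0, 0.22, 0, 0, 0, 0],
    [0, 0, 0.2, 0, 0, 0, 0],
    [0, 0, 0, 0, 0, 0, 0],
    [0, 0, 0, 0, 0, 0, 0]
  ]
}}

```text
clock: 45.1
eef_pos: [0.6275, -0.2242, 0.1463]
orientation: [0.688, 0.725, 0.0, 0.001]
ft_force: [-0.0, -0.1, -0.8]
width: 0.0205
gripper_force: 59.0
```

```bash
python3 -c "
from h import *
pen('blue')"
```

```text
blue clock 45.1 TCP [ 0.6275 -0.2242  0.1463] block ((601.2274169921875, -213.00274658203125), (53.12413024902344, 79.55924224853516), 72.90213775634766) pin [ 0.6259 -0.2216  0.042 ] circ 625.7 -221.3 5.6 88
tip seen tool [-0.0013  0.0003  0.0744] 20 shift tool for tip on pin [ 0.0042 -0.0019  0.0234]
head [0. 0.] r 0.0 0 slot nan 0  marks nan 0 mid None
```

Emit:
{"fn": "move_arm", "kwargs": {
  "steps": [
    [0.04, -0.019, 0.08, 0, 0, 0, 0],
    [0, 0, 0.1, 0, 0, 0, 0],
    [0, 0, 0.07, 0, 0, 0, 0],
    [0, 0, 0.031, 0, 0, 0, 0],
    [0, 0, 0, 0, 0, 0, 0],
    [0, 0, 0, 0, 0, 0, 0],
    [0, 0, 0, 0, 0, 0, 0],
    [0, 0, 0, 0, 0, 0, 0]
  ]
}}

```text
clock: 46.15
eef_pos: [0.6249, -0.2202, 0.1172]
orientation: [0.688, 0.725, -0.0, 0.0]
ft_force: [-1.9, 0.7, 4.0]
width: 0.0209
gripper_force: 59.5
```

Emit:
{"fn": "move_arm", "kwargs": {
  "steps": [
    [0, 0, -0.1, 0, 0, 0, 0],
    [0, 0, -0.5, 0, 0, 0, 0],
    [0, 0, -0.55, 0, 0, 0, 0],
    [0.481, -0.1187, 0, 0, 0, 0, 0],
    [0.481, -0.1187, 0, 0, 0, 0, 0],
    [0.481, -0.1187, 0, 0, 0, 0, 0],
    [0.481, -0.1187, 0, 0, 0, 0, 0],
    [0.481, -0.1187, 0, 0, 0, 0, 0],
    [0.481, -0.1187, 0, 0, 0, 0, 0],
    [0.481, -0.1187, 0, 0, 0, 0, 0],
    [0.481, -0.1187, 0, 0, 0, 0, 0],
    [0.481, -0.1187, 0, 0, 0, 0, 0],
    [0.481, -0.1187, 0, 0, 0, 0, 0],
    [0.481, -0.1187, 0, 0, 0, 0, 0],
    [0, 0, 0.3, 0, 0, 0, 0],
    [0, 0, 0.25, 0, 0, 0, 0],
    [0, 0, 0, 0, 0, 0, 0],
    [0, 0, 0, 0, 0, 0, 0]
  ]
}}

```text
clock: 48.4
eef_pos: [0.4675, 0.3014, 0.1782]
orientation: [0.688, 0.725, 0.001, 0.0]
ft_force: [0.3, -0.2, 0.5]
width: 0.0213
gripper_force: 59.1
```

Emit:
{"fn": "move_arm", "kwargs": {
  "steps": [
    [0, -0.005, 0.2, 0, 0, 0, 0],
    [0, 0, 0.2, 0, 0, 0, 0],
    [0, 0, 0.2, 0, 0, 0, 0],
    [0, 0, 0.15, 0, 0, 0, 0],
    [0, 0, 0.06, 0, 0, 0, 0],
    [0, 0, 0.03, 0, 0, 0, 0],
    [0, 0, 0, 0, 0, 0, 0],
    [0, 0, 0, 0, 0, 0, 0]
  ]
}}

```text
clock: 49.4
eef_pos: [0.4665, 0.3014, 0.0935]
orientation: [0.688, 0.725, 0.0, 0.0]
ft_force: [0.2, 0.3, 0.4]
width: 0.0206
gripper_force: 59.1
```

Emit:
{"fn": "move_arm", "kwargs": {
  "steps": [
    [0, 0, 0.02, 0, 0, 0, 0],
    [0, 0, 0, 0, 0, 0, 0],
    [0, 0, 0, 0, 0, 0, 0.5],
    [0, 0, 0, 0, 0, 0, 1],
    [0, 0, 0, 0, 0, 0, 1],
    [0, 0, 0, 0, 0, 0, 1],
    [0, 0, -0.2, 0, 0, 0, 1],
    [0, 0, -0.4, 0, 0, 0, 1],
    [0, 0, -0.4, 0, 0, 0, 1],
    [-0.3, 0.2, -0.3, 0, 0, 0, 1],
    [-0.3, 0.2, 0, 0, 0, 0, 1],
    [0, 0, 0, 0, 0, 0, 1],
    [0, 0, 0, 0, 0, 0, 1]
  ]
}}

```text
clock: 51.02
eef_pos: [0.5089, 0.2438, 0.2207]
orientation: [0.688, 0.725, -0.0, -0.0]
ft_force: [0.5, 0.0, -0.1]
width: 0.0855
gripper_force: 0.0
```

```bash
python3 -c "
from h import *
s=manip.get_state();print(s['clock'],s['eef_pos'],s['ft_force']);L=snap('wrist');tops(L)
for S in [(.5788,.0187),(.455,-.0365)]: screw(L,S)
L=snap('scene')
for c in HUE: print(c,block(c,L))"
```

```text
51.025 [0.50894083 0.24380722 0.22071663] [ 0.47720026  0.01477293 -0.05917737]
top [204.7 131.5] [0.4673 0.3012 0.134 ] [467.3 301. ] [21.5 20.3] 3.0
top [342.1 154.5] [0.5835 0.2882 0.1334] [583.3 288. ] [24.8 23.1] 3.0
head [0.5788 0.0215] r 14.0 161 slot nan 0  marks 71.1 25 mid [0.58070601 0.02339615]
head [ 0.447  -0.0261] r 6.5 18 slot nan 0  marks nan 0 mid None
red (((483.2726745605469, -271.0325012207031), (66.39009857177734, 52.70055389404297), 22.785938262939453), array([167, 166,  22,  20, 304], dtype=int32))
yellow (((644.5458984375, -497.9344482421875), (148.5956268310547, 76.63085174560547), 16.871166229248047), array([ 44, 185,  43,  46, 864], dtype=int32))
green (((617.8035888671875, 18.97736358642578), (45.481178283691406, 28.19569206237793), 1.3384376764297485), array([271, 227,  16,  16, 111], dtype=int32))
blue (((615.72021484375, -219.45138549804688), (51.37931823730469, 59.50200653076172), 73.6026611328125), array([165, 205,  31,  24, 329], dtype=int32))
```

```bash
python3 -c "
from h import *
print(manip.close_job())"
```

```text
the job is handed in; nothing more can be done
None
```

I turned all four screws to their stops, pressed the test pins in the order red, yellow, green, blue, and stood the driver and pen back in the stand. The job is handed in at about 51 s on the robot's clock; the hand-in gave no verdict, and that each pin went down is judged from the force readings.

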